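# Load the swab vials and start the mixer

### The job

Pull out any transport pin standing in the vials of the mixer and drop it into the yellow waste box, and put every swab from the stand into a vial of its own, cap up, and push each one down until you feel its plug reach the stop. When all of that is done, throw the mixer's start lever fully over, away from the robot. Do not disturb the dish, the jar or the tip box.

Things in the scene. Friction and masses are not known exactly. Their poses are not given: they have to be found in the camera images.
- mixer: Vial mixer: a fixed grey slab 140 (x) by 360 (y) by 50 mm high; four vials along its y, the start lever at its +y end. Origin: centre of its underside; x away from the robot. The rubber plug in each vial slides down under about 5 N, stays where it is left, and meets a solid stop where the force climbs sharply.
- vial_a: White opaque vial, one of four alike 60 mm apart, fixed upright on the mixer. 60 mm tall, 21 mm across; bore 11 mm, mouth flared to 19 mm in the top 9 mm. Origin: centre of its underside, z up; rim at z = 60 mm (110 mm above the bench). Plug top 25 mm below the rim at first; its travel to the stop is 10 to 26 mm, differs from vial to vial and is hidden.
- vial_b: White opaque vial, one of four alike 60 mm apart, fixed upright on the mixer. 60 mm tall, 21 mm across; bore 11 mm, mouth flared to 19 mm in the top 9 mm. Origin: centre of its underside, z up; rim at z = 60 mm (110 mm above the bench). Plug top 25 mm below the rim at first; its travel to the stop is 10 to 26 mm, differs from vial to vial and is hidden.
- vial_c: White opaque vial, one of four alike 60 mm apart, fixed upright on the mixer. 60 mm tall, 21 mm across; bore 11 mm, mouth flared to 19 mm in the top 9 mm. Origin: centre of its underside, z up; rim at z = 60 mm (110 mm above the bench). Plug top 25 mm below the rim at first; its travel to the stop is 10 to 26 mm, differs from vial to vial and is hidden.
- vial_d: White opaque vial, one of four alike 60 mm apart, fixed upright on the mixer. 60 mm tall, 21 mm across; bore 11 mm, mouth flared to 19 mm in the top 9 mm. Origin: centre of its underside, z up; rim at z = 60 mm (110 mm above the bench). Plug top 25 mm below the rim at first; its travel to the stop is 10 to 26 mm, differs from vial to vial and is hidden.
- swab1: Swab, may be absent: a stiff white rod 8 mm in diameter and 80 mm long with a grey round cap 16 mm in diameter and 22 mm tall on top, 102 mm over all, 20 g. Origin: the centre of the rod's foot; z runs up the rod to the cap, whose middle is at z = 91 mm. At the start it stands in a well of the stand, its foot 12 mm above the bench.
- swab2: Swab, may be absent: a stiff white rod 8 mm in diameter and 80 mm long with a grey round cap 16 mm in diameter and 22 mm tall on top, 102 mm over all, 20 g. Origin: the centre of the rod's foot; z runs up the rod to the cap, whose middle is at z = 91 mm. At the start it stands in a well of the stand, its foot 12 mm above the bench.
- swab3: Swab, may be absent: a stiff white rod 8 mm in diameter and 80 mm long with a grey round cap 16 mm in diameter and 22 mm tall on top, 102 mm over all, 20 g. Origin: the centre of the rod's foot; z runs up the rod to the cap, whose middle is at z = 91 mm. At the start it stands in a well of the stand, its foot 12 mm above the bench.
- swab4: Swab, may be absent: a stiff white rod 8 mm in diameter and 80 mm long with a grey round cap 16 mm in diameter and 22 mm tall on top, 102 mm over all, 20 g. Origin: the centre of the rod's foot; z runs up the rod to the cap, whose middle is at z = 91 mm. At the start it stands in a well of the stand, its foot 12 mm above the bench.
- pin_a: Steel transport pin, may be absent: rod 8 mm in diameter and 60 mm long with a flat disc head 26 mm in diameter and 10 mm thick on top, 70 mm over all, 30 g. Origin: the centre of the rod's foot; z runs up to the disc. At the start it stands loosely in one of the vials, resting on the plug, the disc about 35 mm above the rim.
- pin_a_disc (a point): Middle of that pin's disc head, 65 mm from the foot along its z.
- pin_b: Steel transport pin, may be absent: rod 8 mm in diameter and 60 mm long with a flat disc head 26 mm in diameter and 10 mm thick on top, 70 mm over all, 30 g. Origin: the centre of the rod's foot; z runs up to the disc. At the start it stands loosely in one of the vials, resting on the plug, the disc about 35 mm above the rim.
- pin_b_disc (a point): Middle of that pin's disc head, 65 mm from the foot along its z.
- pin_c: Steel transport pin, may be absent: rod 8 mm in diameter and 60 mm long with a flat disc head 26 mm in diameter and 10 mm thick on top, 70 mm over all, 30 g. Origin: the centre of the rod's foot; z runs up to the disc. At the start it stands loosely in one of the vials, resting on the plug, the disc about 35 mm above the rim.
- pin_c_disc (a point): Middle of that pin's disc head, 65 mm from the foot along its z.
- stand: Loose aluminium block, the swab stand, 60 mm (x) by 200 mm (y) by 50 mm high, 0.9 kg, with four square wells 9 mm wide and 38 mm deep in a row along y at -75, -25, 25 and 75 mm. Swabs lean a little in the wells once it is shaken. Origin: centre of its underside.
- waste: Loose yellow open-topped waste box, 120 mm (x) by 140 mm (y) by 80 mm high, walls 4 mm, 0.5 kg. Origin: centre of its underside.
- lever (a joint): Start lever of the mixer, rad: 0 leaning towards the mixer's -x (robot side), 1.0 fully over to its +x. It starts at 0 to 0.25, moves with about 1 N at the tip and stays where it is left.
- lever_tip (a point): Centre of the lever's black ball tip, 26 mm in diameter, on an 80 mm stem whose pivot is 72 mm above the bench at x = 0, y = 125 mm of the mixer; the ball leans 29 degrees to the mixer's -x at 0 and as far to +x at 1.0, travelling 77 mm.
- dish: Bystander: covered glass dish, 60 mm in diameter, 17 mm high. Origin: centre of its underside.
- bottle: Bystander: amber jar, 52 mm in diameter, 110 mm high. Origin: centre of its underside.
- tipbox: Bystander: pipette-tip box 85 by 120 by 55 mm. Origin: centre of its underside.
Not all that is in view belongs to the job. Several things look just like the waste: the one meant starts nearest to the robot's base.

How it is judged:
On the way, in this order (a step that is already met when the one before it is completed fails the run):
1. every transport pin is in the waste box and every swab is pushed home in a vial of its own (((horizontal distance between swab1 and vial_a below 0.006 m and z of swab1 in the frame of vial_a between 0 and 0.026 m) or (horizontal distance between swab1 and vial_b below 0.006 m and z of swab1 in the frame of vial_b between 0 and 0.022 m) or (horizontal distance between swab1 and vial_c below 0.006 m and z of swab1 in the frame of vial_c between 0 and 0.018 m) or (horizontal distance between swab1 and vial_d below 0.006 m and z of swab1 in the frame of vial_d between 0 and 0.014 m)) and ((horizontal distance between swab2 and vial_a below 0.006 m and z of swab2 in the frame of vial_a between 0 and 0.026 m) or (horizontal distance between swab2 and vial_b below 0.006 m and z of swab2 in the frame of vial_b between 0 and 0.022 m) or (horizontal distance between swab2 and vial_c below 0.006 m and z of swab2 in the frame of vial_c between 0 and 0.018 m) or (horizontal distance between swab2 and vial_d below 0.006 m and z of swab2 in the frame of vial_d between 0 and 0.014 m)) and ((horizontal distance between swab3 and vial_a below 0.006 m and z of swab3 in the frame of vial_a between 0 and 0.026 m) or (horizontal distance between swab3 and vial_b below 0.006 m and z of swab3 in the frame of vial_b between 0 and 0.022 m) or (horizontal distance between swab3 and vial_c below 0.006 m and z of swab3 in the frame of vial_c between 0 and 0.018 m) or (horizontal distance between swab3 and vial_d below 0.006 m and z of swab3 in the frame of vial_d between 0 and 0.014 m)) and ((horizontal distance between swab4 and vial_a below 0.006 m and z of swab4 in the frame of vial_a between 0 and 0.026 m) or (horizontal distance between swab4 and vial_b below 0.006 m and z of swab4 in the frame of vial_b between 0 and 0.022 m) or (horizontal distance between swab4 and vial_c below 0.006 m and z of swab4 in the frame of vial_c between 0 and 0.018 m) or (horizontal distance between swab4 and vial_d below 0.006 m and z of swab4 in the frame of vial_d between 0 and 0.014 m)) and x of pin_a_disc in the frame of waste between -0.058 and 0.058 m and y of pin_a_disc in the frame of waste between -0.068 and 0.068 m and z of pin_a_disc in the frame of waste between 0 and 0.08 m and x of pin_b_disc in the frame of waste between -0.058 and 0.058 m and y of pin_b_disc in the frame of waste between -0.068 and 0.068 m and z of pin_b_disc in the frame of waste between 0 and 0.08 m and x of pin_c_disc in the frame of waste between -0.058 and 0.058 m and y of pin_c_disc in the frame of waste between -0.068 and 0.068 m and z of pin_c_disc in the frame of waste between 0 and 0.08 m), for 0.3 s.
2. the start lever is thrown fully over (value of joint lever above 0.88 rad), for 0.2 s.
At the end, for the whole second after the job is handed in: Every swab stands in a vial of its own, foot down, with its foot within 6 mm of the vial's axis and within 3 mm of that vial's lowest plug position (plug on its stop); every transport pin lies inside the waste box; swabs and pins at rest; the lever beyond 0.88 rad of 1.0 (all of step 1 and linear speed of each of swab1, swab2, swab3, swab4, pin_a, pin_b, pin_c below 0.02 m/s and value of joint lever above 0.88 rad); the robot touches nothing.
It fails at once if a bystander (dish, jar or tip box) is pushed more than 30 mm or tipped over (distance of any of dish, bottle, tipbox from where it was at the start of the episode above 0.03 m or angle between any of dish, bottle, tipbox's own z axis and vertical above 0.6 rad).
Of swab1, swab2, swab3, swab4 only 3 to 4 are there at a start; the rules pass over those that are not, and their reading is None.
Of pin_a, pin_b, pin_c only 1 to 3 are there at a start; the rules pass over those that are not, and their reading is None.
At some moment in a run one of waste, stand may be knocked a few centimetres aside while the robot is not near it.
It also fails if it takes over 210 s, if anything falls off the work surface, if the arm or the gripper's body presses on something with over 40 N, if the wrist force passes 120 N, or if a joint passes its speed limit or range.

### The arm

A 7-joint arm with a two-finger parallel gripper is mounted at the origin on the work surface. World frame = base frame: x ahead of the robot, y to its left, z up, the work surface at z = 0. Lengths are in m, angles in rad, forces in N, time in s.
With the tool pointing down it reaches from about 0.4 to 0.875 m from the base axis. Payload 19.3 kg.
Tool frame: the origin (TCP) lies at the centre of the arm's flange, where the gripper is bolted on; the fingertips stand 173 mm ahead of it and the grasp point (between the pads) lies 155 mm ahead of it; z points along the fingers, y is the line along which they close (so a half turn about z gives the same grasp; the last joint's range is limited). The gripper opens to 85 mm and grips with 20 to 120 N. Pads are 22 mm wide; open, the fingers measure 114 mm over their backs; the gripper's body (76 mm by 85 mm) begins 54 mm behind the grasp point. The pads swing forward as they close: fully open they stand 13 mm farther back than shut.
Start: joints at [-1.352, 0.521, -0.036, 1.599, 0.021, 1.021, -0.113], TCP at [0.178, 0.599, 0.405] pointing down, gripper open.
Joint ranges: [-2.91, 2.91], [-0.3, 2.13], [-1.5, 1.42], [0.17, 2.43], [-1.26, 4.41], [0.16, 1.93], [-2.52, 2.52]. Speed limits (rad/s): [1.89, 1.89, 2.39, 2.39, 3.01, 3.01, 3.01].

### API

Orientations are given as a unit quaternion [w, x, y, z].
In Python, from workcell import arm gives the robot as it stands.
- The arm moves only by the shell command python3 -m inch 'ROWS'. ROWS is JSON, a list of rows, each a list of 5 numbers: the finger opening in mm, from 0 to 85.4, then the shift along the tool's x, y, z in mm, then the turn about the tool's z in rad. In form: [[claw, dx, dy, dz, twist], ...]. A call has exactly 5 rows; each row shifts and turns the commanded pose from where the row before left it, along the tool's axes as they then stand; what a row does not reach is not made up. A row lasts 1/10 s, in which the tool goes at most 50 mm and 8.59 degrees, less where a joint would pass 70% of its speed; a pose out of reach is approached as far as the arm can. A call with a gripper value outside its range is refused whole. The fingers move at their own pace and stop on an object; the grip force is fixed at half the most. Time passes only in rows, so rows that do not move let the fingers close, or fill a call up. It gives the time, the measured TCP pose, the force, the opening and the grip force at its end, in the units of the state.
- arm.get_state(): the state, without advancing time (a new reading comes with each control period).
- arm.grab_frame(name): name is "scene" or "top" or "wrist"; returns a dict with "img" (384x512x3 uint8, red, green, blue), "camera_matrix" (3x3 intrinsics, pixels), "R" (3x3) and "t" (3): a world point X has camera coordinates R X + t. Camera axes: x right, y down, z forward; pixel columns grow to the right and rows downward; lengths in m; the calibration is good to about 2 mm. A picture is of the moment at which its call begins. There is no depth.
- arm.sign_off(): hands the job in; it is judged then, once.
Trained networks look in the newest picture that a camera, given by its name, has taken for a name from the list of things; names that differ only in an ending like _2 or _b are one class to them, and where a whole thing is asked for, a point or a joint stands for the part that bears it (a point fixed in the world has none). Each returns a list of dicts, best first, with "confidence" (0 to 1); they miss things now and then, are a little off and sometimes report something else, mostly with a low value. They report only what shows in the picture. A call takes as long as a camera call. They do not tell look-alikes from the thing itself.
- arm.regions_of(camera, thing): "mask" (384x512 bool, what is visible of it) and "extent" ([left, top, width, height] in pixels, round what is visible of it).
The state is a dict: "t": time; "qpos": joint angles; "qvel": joint speeds; "tau": joint torques, N m; "tool_pos": TCP position; "eef_rot": TCP orientation; "contact_force": force on the tool from outside, world axes, zero at the start; "torque": the same for the moment, N m; "gripper_width": finger opening in m; "finger_force": force on a finger pad.
Only numpy, scipy, OpenCV 4.12 (cv2) and the standard library are available. Lean on these libraries where they do the work, as an engineer would, in place of code of your own. Each camera call takes 0.05 s, during which the arm holds its last target. There are 200 camera calls.

## Working session

There is one attempt and no reset: what is moved stays moved. The work goes in short steps, Python scripts to look and compute and a shell command to move; the robot and the scene stay as the last step left them, time stands still between calls to the robot, and variables do not carry over. Pictures are saved under pics/ and viewed, at most 14 in all, crops included, and the job is handed in when it is done.

```bash
ls; mkdir -p pics
python3 - <<'E'
from workcell import arm
import cv2
s=arm.get_state(); print({k:s[k] for k in('t','tool_pos','eef_rot','gripper_width','contact_force')})
for n in('top','scene'):
    f=arm.grab_frame(n); cv2.imwrite(f'pics/{n}0.png',cv2.cvtColor(f['img'],cv2.COLOR_RGB2BGR)); print(n,f['camera_matrix'],f['R'],f['t'])
E
```

```text
pics
{'t': 0.0, 'tool_pos': array([0.17795542, 0.59898816, 0.40412336]), 'eef_rot': array([-4.75770303e-05,  1.43884162e-01,  9.89594379e-01, -5.56718503e-04]), 'gripper_width': 0.08528266240178765, 'contact_force': array([-0.57842358,  0.23749468, -0.47064808])}
top [[485.10911873   0.         259.50420222]
 [  0.         485.10911873 188.3689447 ]
 [  0.           0.           1.        ]] [[-2.46701352e-03 -9.99842331e-01  1.75848760e-02]
 [-9.94304025e-01  5.78867033e-04 -1.06579410e-01]
 [ 1.06552426e-01 -1.77476459e-02 -9.94148682e-01]] [0.14003937 0.50015797 1.58319727]
scene [[447.85232296   0.         250.32501787]
 [  0.         447.85232296 180.34954968]
 [  0.           0.           1.        ]] [[ 0.81670837  0.57657892  0.02332786]
 [ 0.32805826 -0.43066864 -0.84077482]
 [-0.47472646  0.69432073 -0.54088216]] [-0.48427646  0.01642855  1.65867394]
```

View pics/top0.png

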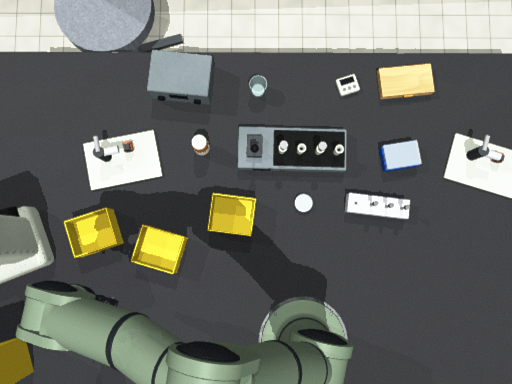

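View pics/scene0.png

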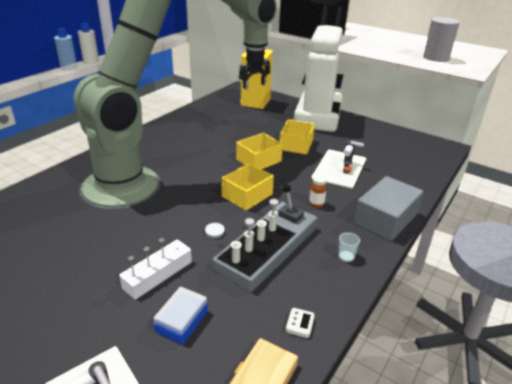

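The top view shows the mixer (238–347, 127–170) with vials near x=283, 301, 321 and 339, and the lever at 255,147. The stand is at 378,205, and three yellow boxes are at 232,214, 160,249 and 94,232. I'll zoom in and run the measurements.

```bash
cat > h.py <<'E'
from workcell import arm
import numpy as np, cv2
from scipy.spatial.transform import Rotation as Ro
def cam(n): return arm.grab_frame(n)
def ray(f,u,v,z):
    """world point at height z seen at pixel u,v"""
    K,R,t=f['camera_matrix'],np.array(f['R']),np.array(f['t'])
    d=R.T@np.linalg.solve(K,[u,v,1.]); c=-R.T@t
    return c+d*(z-c[2])/d[2]
def proj(f,X):
    p=f['camera_matrix']@(f['R']@np.asarray(X,float)+f['t']); return p[:2]/p[2]
def regs(n,th,minc=.3):
    out=[]
    for r in arm.regions_of(n,th):
        if r['confidence']<minc: continue
        m=r['mask']; v,u=np.nonzero(m)
        out.append((r['confidence'],u.mean(),v.mean(),r['extent'],m))
    return out
def tool():
    s=arm.get_state(); q=s['eef_rot']; R=Ro.from_quat([q[1],q[2],q[3],q[0]]).as_matrix()
    return s['tool_pos'],R,s
def go(x,y,z,yaw=None):
    """deltas in tool axes (mm) to put TCP at world x,y,z"""
    p,R,s=tool(); d=R.T@(np.array([x,y,z])-p)*1000
    print('delta tool mm',d.round(1),'p',p.round(4),'t',round(s['t'],2))
E
python3 - <<'E'
from h import *
f=cam('top')
im=cv2.cvtColor(f['img'],cv2.COLOR_RGB2BGR)
cv2.imwrite('pics/crop1.png',cv2.resize(im[110:250,200:430],None,fx=3.4,fy=3.4,interpolation=cv2.INTER_CUBIC))
for th,z in (('waste',.08),('stand',.05),('mixer',.05),('vial_a',.11),('swab1',.11),('pin_a',.14),('lever_tip',.145),('dish',.017),('bottle',.11),('tipbox',.055)):
    for r in regs('top',th):
        print(th,round(r[0],2),round(r[1],1),round(r[2],1),r[3],ray(f,r[1],r[2],z).round(3), cv2.minAreaRect(np.argwhere(r[4])[:,::-1].astype(np.float32)))
E
```

```text
waste 0.72 158.4 249.3 [130.1, 226.3, 56.4, 48.0] [0.302 0.459 0.08 ] ((158.32073974609375, 249.3773651123047), (48.350921630859375, 39.010398864746094), 15.945394515991211)
waste 0.66 92.7 232.5 [64.6, 210.9, 58.4, 51.2] [0.355 0.667 0.08 ] ((92.60000610351562, 232.30001831054688), (39.528465270996094, 51.54512405395508), 71.56504821777344)
waste 0.62 231.4 214.4 [206.6, 193.5, 50.3, 45.1] [0.411 0.23  0.08 ] ((231.28530883789062, 214.55661010742188), (45.80769348144531, 38.7367057800293), 7.853312015533447)
stand 0.68 375.2 205.7 [344.8, 192.9, 65.2, 28.6] [ 0.44  -0.238  0.05 ] ((376.4927062988281, 205.72991943359375), (63.19609832763672, 19.371475219726562), 6.581944942474365)
mixer 0.91 290.4 149.2 [237.2, 126.0, 113.2, 46.5] [0.628 0.038 0.05 ] ((291.8750915527344, 149.24703979492188), (109.15953826904297, 44.058937072753906), 1.3639274835586548)
vial_a 0.47 338.1 149.6 [331.0, 145.6, 12.9, 7.6] [ 0.615 -0.109  0.11 ] ((337.7500305175781, 149.75001525878906), (7.77817440032959, 11.31370735168457), 45.0)
vial_a 0.46 300.4 148.7 [295.1, 144.5, 12.3, 11.3] [0.618 0.011 0.11 ] ((30
[... 332 characters left out ...]
812, 147.75001525878906), (5.656853675842285, 6.363960266113281), 45.0)
dish 0.81 303.2 202.6 [292.8, 194.1, 20.1, 20.0] [ 0.453 -0.006  0.017] ((303.2000427246094, 202.6000213623047), (16.994115829467773, 16.994115829467773), 26.56505012512207)
bottle 0.62 283.8 145.0 [281.5, 141.4, 5.3, 9.0] [0.63  0.063 0.11 ] ((284.0, 145.0), (6.0, 6.0), 90.0)
bottle 0.54 200.6 145.2 [193.0, 133.3, 16.0, 25.9] [0.629 0.327 0.11 ] ((200.60003662109375, 145.20001220703125), (20.57182502746582, 16.099689483642578), 63.43495178222656)
tipbox 0.97 399.6 155.6 [378.6, 142.5, 41.2, 28.4] [ 0.606 -0.322  0.055] ((399.65997314453125, 155.61997985839844), (26.587217330932617, 39.880821228027344), 81.8698959350586)
```

View pics/crop1.png

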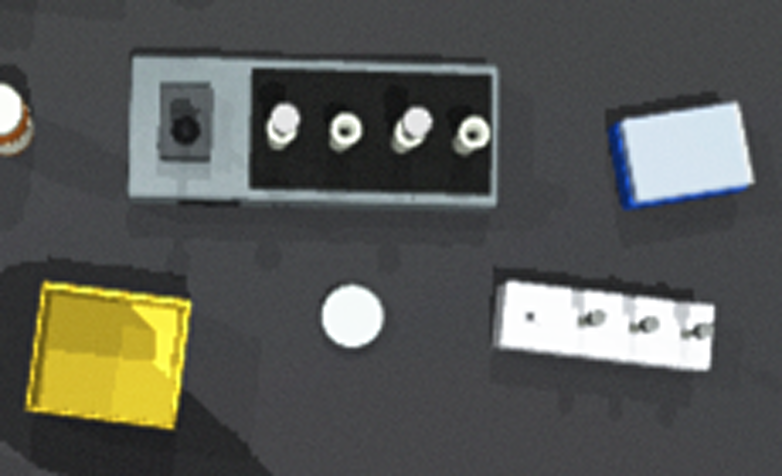

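Only the box at (0.41, 0.23) counts, since it is nearest the base. There are pins in the vials at y≈+0.067 and -0.054, three swabs, and the +y well is empty. I'll align the tool (tool y = world x, tool x = world y) and move over the mixer.

```bash
python3 -m inch '[[85,0,0,0,0.14],[85,0,0,0,0.14],[85,0,0,0,0.14],[85,0,0,0,0.14],[85,0,0,0,0.14]]' | tail -3
python3 -m inch '[[85,0,0,0,0.14],[85,0,0,0,0.14],[85,0,0,0,0.14],[85,0,0,0,0.14],[85,0,0,0,0.02]]' | tail -3
python3 -m inch '[[85,-40,25,-5,0],[85,-40,25,-5,0],[85,-40,25,-5,0],[85,-40,25,-5,0],[85,-40,25,-5,0]]' >/dev/null
python3 -m inch '[[85,-40,25,0,0],[85,-40,25,0,0],[85,-40,25,0,0],[85,-40,25,0,0],[85,-40,25,0,0]]' >/dev/null
python3 -m inch '[[85,-40,25,0,0],[85,-40,25,0,0],[85,-40,25,0,0],[85,-40,25,0,0],[85,-30,20,0,0]]'
python3 - <<'E'
from h import *
p,R,s=tool(); print(p,R.round(3),s['qpos'].round(2),s['t'])
f=cam('wrist'); print(f['camera_matrix'],(-np.array(f['R']).T@f['t']-p)@R)
cv2.imwrite('pics/w1.png',cv2.cvtColor(f['img'],cv2.COLOR_RGB2BGR))
E
```

```text
contact_force: [-0.4, -0.5, 0.2]
gripper_width: 0.0848
finger_force: 0.0
contact_force: [0.2, 0.4, -1.1]
gripper_width: 0.085
finger_force: 0.0
t: 3.15
tool_pos: [0.5501, 0.0071, 0.4299]
eef_rot: [0.0, 0.706, 0.709, 0.0]
contact_force: [0.5, -0.1, 0.3]
gripper_width: 0.0849
finger_force: 0.0
[0.55007001 0.00707761 0.42987301] [[-0.004  1.     0.001]
 [ 1.     0.004 -0.   ]
 [-0.     0.001 -1.   ]] [-0.49  0.41  0.5   1.79 -0.23  1.    0.11] 3.15
[[343.46860759   0.         251.21427306]
 [  0.         343.46860759 187.50521944]
 [  0.           0.           1.        ]] [0.08411793 0.00030425 0.03009623]
```

View pics/w1.png

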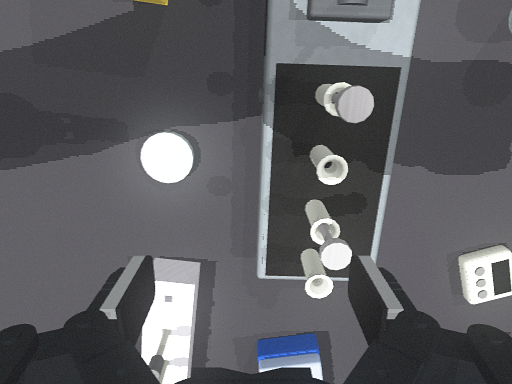

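The wrist view shows pin discs at (355,104) and (336,254), and open vial rims at (331,168) and (318,287). I'll turn these into positions.

Run:
```python
from h import *
f=cam('wrist'); g=cam('top'); h=cam('scene')
for n,u,v,z in(('discD',355,104,.155),('rim3',331,168,.11),('discB',336,253,.155),('rim1',318,287,.11)): print(n,ray(f,u,v,z).round(4))
A=ray(f,331,168,.11);B=ray(f,318,287,.11); print(np.linalg.norm(A-B),(A-B)/2, (A+B)/2, A+(A-B)/2)
for th in('pin_a','vial_a','swab1','lever_tip'):
  for n,ff in(('wrist',f),('scene',h)):
    for r in regs(n,th): print(th,n,round(r[0],2),round(r[1],1),round(r[2],1),np.round(r[3],0),ray(ff,r[1],r[2],.11).round(3))
```

```text
discD [0.6248 0.0634 0.155 ]
rim3 [0.6226 0.0043 0.11  ]
discB [ 0.6213 -0.0542  0.155 ]
rim1 [ 0.6192 -0.1184  0.11  ]
0.1228088422939483 [0.00168509 0.0613813  0.        ] [ 0.62092418 -0.05705058  0.11      ] [0.62429436 0.06571201 0.11      ]
pin_a wrist 0.87 351.3 96.2 [326.  78.  45.  40.] [0.634 0.065 0.11 ]
pin_a wrist 0.57 332.3 244.7 [316. 219.  37.  44.] [ 0.63  -0.071  0.11 ]
pin_a scene 0.64 273.5 204.1 [271. 202.   9.  15.] [0.6  0.11 0.11]
pin_a scene 0.39 249.3 222.8 [243. 220.  12.   8.] [ 0.594 -0.012  0.11 ]
vial_a wrist 0.91 326.3 89.6 [312.  72.  34.  40.] [0.614 0.071 0.11 ]
vial_a wrist 0.7 326.4 159.3 [309. 135.  42.  45.] [0.618 0.012 0.11 ]
vial_a wrist 0.61 314.1 270.0 [304. 241.  28.  51.] [ 0.614 -0.099  0.11 ]
vial_a scene 0.69 261.1 229.3 [254. 220.  13.  21.] [ 0.639 -0.016  0.11 ]
vial_a scene 0.65 249.1 242.6 [245. 236.   8.  16.] [ 0.645 -0.084  0.11 ]
vial_a scene 0.54 236.0 250.5 [233. 241.   9.  21.] [ 0.635 -0.131  0.11 ]
vial_a scene 0.44 272.3 220.7 [267. 211.  15.  18.] [0.643 0.037 0.11 ]
swab1 wrist 0.92 157.9 352.1 [148. 328.  21.  44.] [ 0.453 -0.201  0.11 ]
swab1 wrist 0.66 161.8 368.7 [156. 355.  10.  25.] [ 0.455 -0.224  0.11 ]
swab1 scene 0.46 131.2 261.3 [132. 258.   4.  12.] [ 0.442 -0.327  0.11 ]
lever_tip scene 0.52 287.2 191.0 [284. 184.   7.  23.] [0.597 0.198 0.11 ]
lever_tip scene 0.41 214.7 230.1 [206. 221.  19.  18.] [ 0.535 -0.099  0.11 ]
```

```bash
python3 -m inch '[[85,19,25,0,0],[85,19,25,0,0],[85,18,24,20,0],[85,0,0,40,0],[85,0,0,0,0]]' >/dev/null
python3 -m inch '[[85,0,0,30,0],[85,0,0,25,0],[85,0,0,12,0],[85,0,0,0,0],[20,0,0,0,0]]'
python3 -m inch '[[20,0,0,0,0],[20,0,0,0,0],[20,0,0,0,0],[20,0,0,0,0],[20,0,0,0,0]]'
```

```text
t: 4.75
tool_pos: [0.6234, 0.0657, 0.3043]
eef_rot: [0.0, 0.707, 0.708, 0.001]
contact_force: [-1.3, -1.0, 0.3]
gripper_width: 0.0728
finger_force: 0.0
t: 5.25
tool_pos: [0.6232, 0.066, 0.3031]
eef_rot: [0.0, 0.706, 0.708, 0.0]
contact_force: [-0.6, -0.2, 4.2]
gripper_width: 0.0237
finger_force: 58.5
```

```bash
python3 -m inch '[[20,0,0,-15,0],[20,0,0,-25,0],[20,0,0,-40,0],[20,0,0,-40,0],[20,0,0,0,0]]'
python3 - <<'E'
from h import *
f=cam('wrist');cv2.imwrite('pics/w2.png',cv2.cvtColor(f['img'],cv2.COLOR_RGB2BGR))
g=cam('top')
for r in regs('top','waste'): print(r[:4],ray(g,r[1],r[2],.06).round(3))
E
```

```text
t: 5.75
tool_pos: [0.6238, 0.0654, 0.4288]
eef_rot: [0.002, 0.707, 0.708, 0.003]
contact_force: [0.3, -0.1, -1.0]
gripper_width: 0.0234
finger_force: 58.9
(0.73, np.float64(159.17405582922825), np.float64(249.367816091954), [129.2, 226.6, 57.2, 47.9]) [0.301 0.46  0.06 ]
(0.73, np.float64(92.98487140695916), np.float64(232.44276348966213), [63.6, 207.5, 60.5, 53.0]) [0.355 0.672 0.06 ]
(0.71, np.float64(231.47223917022575), np.float64(214.33618059792556), [204.1, 192.4, 53.1, 43.8]) [0.413 0.23  0.06 ]
```

View pics/w2.png

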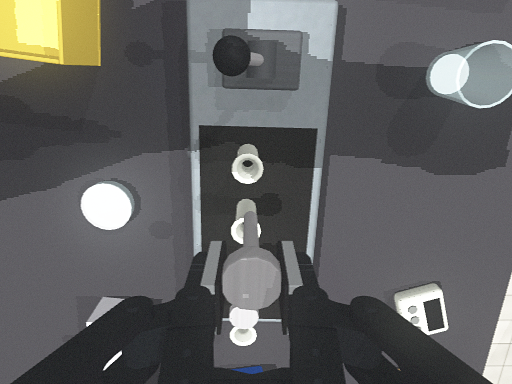

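Pin held. Now to the waste box.

```bash
python3 -m inch '[[20,33,-42,0,0],[20,33,-42,0,0],[20,33,-42,0,0],[20,33,-42,0,0],[20,33,-42,0,0]]' >/dev/null
python3 -m inch '[[20,0,0,40,0],[20,0,0,45,0],[20,0,0,45,0],[20,0,0,35,0],[20,0,0,0,0]]'
python3 -m inch '[[45,0,0,0,0],[45,0,0,0,0],[45,0,0,0,0],[45,0,0,-40,0],[85,0,0,-40,0]]'
python3 -m inch '[[85,-30,20,-45,0],[85,-40,28,-45,0],[85,-40,40,0,0],[85,-40,40,0,0],[85,-40,40,0,0]]'
python3 - <<'E'
from h import *
g=cam('top')
cv2.imwrite('pics/t2.png',cv2.cvtColor(cv2.resize(g['img'][110:280,110:430],None,fx=2.5,fy=2.5),cv2.COLOR_RGB2BGR))
E
```

```text
t: 6.9
tool_pos: [0.4248, 0.2192, 0.254]
eef_rot: [-0.001, 0.706, 0.708, -0.004]
contact_force: [0.3, -0.6, 1.2]
gripper_width: 0.0239
finger_force: 59.0
t: 7.4
tool_pos: [0.426, 0.2198, 0.3394]
eef_rot: [0.0, 0.707, 0.708, -0.0]
contact_force: [0.3, 0.3, 1.5]
gripper_width: 0.0578
finger_force: 0.0
t: 7.9
tool_pos: [0.5719, 0.0567, 0.4125]
eef_rot: [0.0, 0.706, 0.708, 0.001]
contact_force: [1.5, 0.9, 0.6]
gripper_width: 0.085
finger_force: 0.0
```

View pics/t2.png

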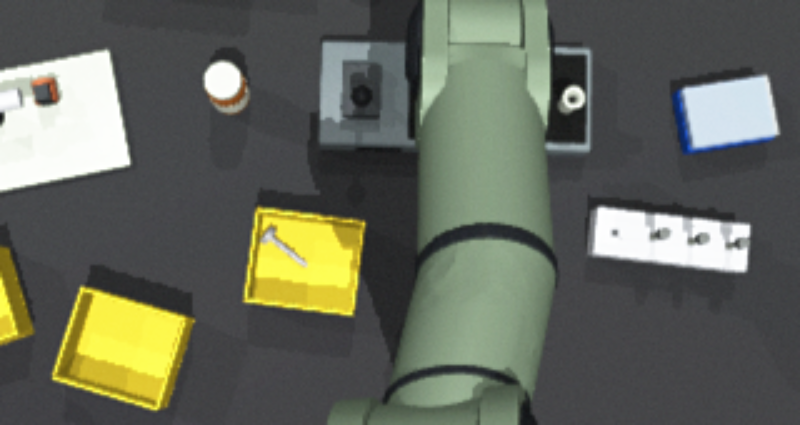

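The first pin is in the box. Now the second pin.

```bash
python3 -m inch '[[85,-28,12,0,0],[85,-28,13,0,0],[85,-28,13,0,0],[85,-28,12,0,0],[85,0,0,0,0]]'
python3 - <<'E'
from h import *
f=cam('wrist'); p,R,s=tool(); print(p)
for th,z in(('pin_a',.15),('vial_a',.11)):
  for r in regs('wrist',th): print(th,round(r[0],2),round(r[1]),round(r[2]),np.round(r[3]),ray(f,r[1],r[2],z).round(4))
cv2.imwrite('pics/w3.png',cv2.cvtColor(f['img'],cv2.COLOR_RGB2BGR))
E
```

```text
t: 8.45
tool_pos: [0.6215, -0.0578, 0.4121]
eef_rot: [0.001, 0.708, 0.706, 0.0]
contact_force: [-0.9, 0.9, -0.7]
gripper_width: 0.0849
finger_force: 0.0
[ 0.6211791  -0.05564342  0.41177044]
pin_a 0.62 247 184 [229. 160.  38.  48.] [ 0.6193 -0.0512  0.15  ]
vial_a 0.86 250 93 [234.  71.  37.  42.] [0.6213 0.0082 0.11  ]
vial_a 0.83 248 158 [233. 143.  30.  30.] [ 0.62   -0.0423  0.11  ]
vial_a 0.76 251 12 [229.   0.  43.  32.] [0.6227 0.0641 0.11  ]
vial_a 0.62 247 227 [236. 202.  26.  48.] [ 0.6182 -0.1042  0.11  ]
```

View pics/w3.png

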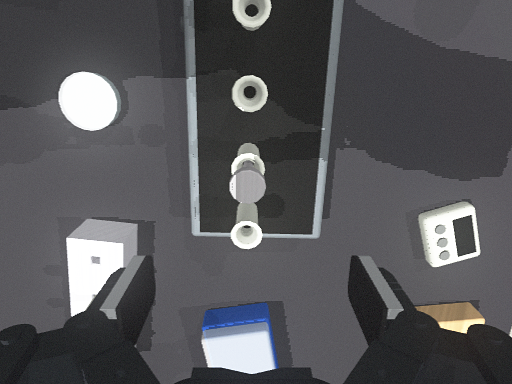

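The disc is at (247,186), directly below the tool. Descend and grip.

```bash
python3 -m inch '[[85,0,0,30,0],[85,0,0,30,0],[85,0,0,30,0],[85,0,0,18,0],[85,0,0,0,0]]' >/dev/null
python3 -m inch '[[20,0,0,0,0],[20,0,0,0,0],[20,0,0,0,0],[20,0,0,0,0],[20,0,0,0,0]]' >/dev/null
python3 -m inch '[[20,0,0,0,0],[20,0,0,-15,0],[20,0,0,-25,0],[20,0,0,-40,0],[20,0,0,-40,0]]'
python3 - <<'E'
from h import *
f=cam('wrist'); g=cam('top')
for u,v in((251,12),(250,93),(247,235)): pass
for r in regs('wrist','pin_a'): print(r[:4])
for r in regs('top','waste'): print(r[:4],ray(g,r[1],r[2],.06).round(3))
E
```

```text
t: 10.1
tool_pos: [0.6209, -0.0539, 0.4247]
eef_rot: [-0.0, 0.707, 0.708, -0.0]
contact_force: [0.1, -0.0, -1.4]
gripper_width: 0.0237
finger_force: 58.8
(0.63, np.float64(250.95335924486398), np.float64(272.0352581898945), [221.7, 208.8, 60.6, 102.4])
(0.32, np.float64(249.97750511247443), np.float64(165.3957055214724), [237.0, 145.1, 28.7, 41.2])
(0.86, np.float64(93.047714716223), np.float64(232.04018081366146), [64.7, 208.2, 57.8, 46.7]) [0.357 0.672 0.06 ]
(0.77, np.float64(231.4678188319428), np.float64(214.51251489868892), [206.5, 192.8, 49.6, 44.8]) [0.412 0.23  0.06 ]
(0.75, np.float64(158.17311946902655), np.float64(249.4579646017699), [133.0, 225.7, 52.2, 47.5]) [0.301 0.464 0.06 ]
```

```bash
python3 -m inch '[[20,31,-23,-5,0],[20,31,-23,0,0],[20,31,-23,0,0],[20,31,-23,0,0],[20,31,-23,0,0]]' >/dev/null
python3 -m inch '[[20,31,-23,0,0],[20,31,-23,0,0],[20,31,-23,0,0],[20,31,-23,0,0],[20,0,0,0,0]]'
python3 - <<'E'
from h import *
g=cam('top')
for r in regs('top','waste'): print(r[:4],ray(g,r[1],r[2],.06).round(3))
E
```

```text
t: 11.3
tool_pos: [0.4109, 0.2284, 0.4269]
eef_rot: [-0.001, 0.704, 0.71, -0.001]
contact_force: [-0.0, -0.5, 0.8]
gripper_width: 0.0236
finger_force: 58.9
(0.88, np.float64(158.8566757493188), np.float64(249.1242506811989), [129.2, 226.3, 56.4, 46.5]) [0.302 0.461 0.06 ]
(0.86, np.float64(92.90788177339901), np.float64(232.26995073891626), [62.9, 208.7, 59.8, 51.2]) [0.356 0.672 0.06 ]
(0.6, np.float64(290.8241239892183), np.float64(149.17632524707997), [236.8, 124.4, 111.7, 48.4]) [0.626 0.037 0.06 ]
```

```bash
python3 -m inch '[[20,0,0,40,0],[20,0,0,45,0],[20,0,0,45,0],[20,0,0,35,0],[20,0,0,0,0]]'
python3 -m inch '[[45,0,0,0,0],[45,0,0,0,0],[45,0,0,0,0],[45,0,0,-40,0],[85,0,0,-40,0]]'
python3 -m inch '[[85,-10,5,-40,0],[85,-35,5,-30,0],[85,-40,5,-15,0],[85,-40,5,0,0],[85,-40,5,0,0]]'>/dev/null
python3 -m inch '[[85,-40,0,0,0],[85,-40,0,0,0],[85,-40,0,0,0],[85,-40,0,0,0],[85,-40,0,0,0]]'>/dev/null
python3 -m inch '[[85,-40,0,0,0],[85,-40,0,0,0],[85,-40,0,0,0],[85,-40,0,0,0],[85,0,0,0,0]]'
python3 - <<'E'
from h import *
f=cam('wrist'); g=cam('top'); p,R,s=tool(); print(p,s['qpos'].round(2))
a=cv2.resize(g['img'][130:280,130:330],None,fx=2,fy=2); b=f['img']
im=np.zeros((384+300,512,3),np.uint8); im[:384]=b; im[384:,:400]=a
cv2.imwrite('pics/c4.png',cv2.cvtColor(cv2.resize(im,None,fx=.87,fy=.87),cv2.COLOR_RGB2BGR))
for r in regs('wrist','swab1'): print(r[:4],ray(f,r[1],r[2],.1).round(4))
E
```

```text
t: 11.9
tool_pos: [0.4132, 0.2231, 0.2592]
eef_rot: [-0.0, 0.707, 0.707, -0.004]
contact_force: [-0.3, 1.0, 1.5]
gripper_width: 0.0236
finger_force: 58.9
t: 12.4
tool_pos: [0.4135, 0.2245, 0.3443]
eef_rot: [0.0, 0.707, 0.708, -0.0]
contact_force: [0.5, 0.4, 0.5]
gripper_width: 0.0581
finger_force: 0.0
t: 13.9
tool_pos: [0.4382, -0.3046, 0.429]
eef_rot: [0.002, 0.708, 0.706, -0.0]
contact_force: [-0.1, 1.0, -0.4]
gripper_width: 0.0848
finger_force: 0.0
[ 0.43917061 -0.30072477  0.42841117] [-0.01  0.42  0.67  1.84 -0.31  0.99  0.8 ]
(0.88, np.float64(258.2770700636943), np.float64(70.71656050955414), [251.3, 63.4, 16.2, 16.8]) [ 0.445  -0.2227  0.1   ]
(0.73, np.float64(250.51533742331287), np.float64(131.23926380368098), [243.1, 117.8, 17.7, 25.8]) [ 0.4384 -0.2726  0.1   ]
(0.66, np.float64(244.17794486215539), np.float64(183.52380952380952), [234.5, 162.1, 20.3, 36.5]) [ 0.4325 -0.3206  0.1   ]
```

View pics/c4.png

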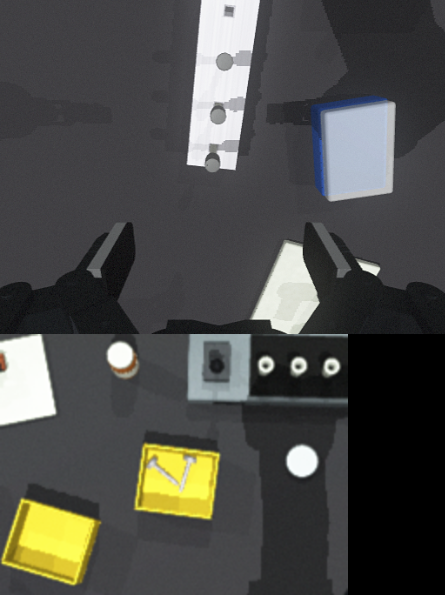

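Both pins are in the box. The cap tops are at about (258,72), (251,134) and (244,190).

Run:
```python
from h import *
f=cam('wrist')
for u,v in((258.3,71.5),(250.6,134),(243.9,189)): print(ray(f,u,v,.114).round(4))
for r in regs('wrist','stand'):
    m=cv2.minAreaRect(np.argwhere(r[4])[:,::-1].astype(np.float32)); print(m)
    for c in cv2.boxPoints(m): print(ray(f,*c,.05).round(4))
print(ray(f,229/.87,11.5/.87,.05))
```

```text
[ 0.4455 -0.2174  0.114 ]
[ 0.4395 -0.2666  0.114 ]
[ 0.4338 -0.315   0.114 ]
((255.41822814941406, 97.33460235595703), (66.8331527709961, 201.5952911376953), 5.36773681640625)
[ 0.3987 -0.3438  0.05  ]
[ 0.4221 -0.1518  0.05  ]
[ 0.4821 -0.1566  0.05  ]
[ 0.4708 -0.3508  0.05  ]
[ 0.45075293 -0.16732848  0.05      ]
```

```bash
python3 -m inch '[[85,42,3,0,0],[85,41,3,0,0],[85,0,0,40,0],[85,0,0,40,0],[85,0,0,0,0]]' 
python3 -m inch '[[60,0,0,30,0],[60,0,0,30,0],[60,0,0,18,0],[60,0,0,10,0],[60,0,0,0,0]]'
```

```text
t: 14.65
tool_pos: [0.4449, -0.2151, 0.3448]
eef_rot: [-0.002, 0.705, 0.709, -0.001]
contact_force: [-1.9, 0.9, 1.7]
gripper_width: 0.085
finger_force: 0.0
t: 15.15
tool_pos: [0.4458, -0.2171, 0.2601]
eef_rot: [-0.0, 0.706, 0.708, 0.0]
contact_force: [0.8, -0.6, 0.2]
gripper_width: 0.0602
finger_force: 0.0
```

```bash
python3 -m inch '[[10,0,0,0,0],[10,0,0,0,0],[10,0,0,0,0],[10,0,0,0,0],[10,0,0,0,0]]' 
python3 -m inch '[[10,0,0,0,0],[10,0,0,-20,0],[10,0,0,-40,0],[10,0,0,-50,0],[10,0,0,-50,0]]'
python3 -m inch '[[10,15,20,-10,0],[10,15,25,0,0],[10,20,30,0,0],[10,20,30,0,0],[10,20,30,0,0]]'
python3 -m inch '[[10,10,25,0,0],[10,0,15,0,0],[10,0,0,0,0],[10,0,0,0,0],[10,0,0,0,0]]'
python3 - <<'E'
from h import *
f=cam('wrist'); p,R,s=tool(); print(p)
for r in regs('wrist','vial_a'): print(round(r[0],2),np.round(r[3],1))
cv2.imwrite('pics/w5.png',cv2.cvtColor(f['img'],cv2.COLOR_RGB2BGR))
E
```

```text
t: 15.65
tool_pos: [0.4457, -0.2173, 0.2604]
eef_rot: [0.0, 0.706, 0.708, 0.0]
contact_force: [-1.3, -0.4, 10.1]
gripper_width: 0.0142
finger_force: 58.3
t: 16.15
tool_pos: [0.445, -0.2172, 0.4216]
eef_rot: [-0.0, 0.707, 0.708, -0.0]
contact_force: [1.6, 0.9, -0.2]
gripper_width: 0.014
finger_force: 58.8
t: 16.65
tool_pos: [0.5813, -0.1258, 0.43]
eef_rot: [0.0, 0.706, 0.708, 0.0]
contact_force: [-0.1, -0.3, -0.0]
gripper_width: 0.0141
finger_force: 58.9
t: 17.15
tool_pos: [0.6197, -0.1172, 0.4299]
eef_rot: [-0.0, 0.707, 0.708, -0.0]
contact_force: [0.2, -0.3, 0.4]
gripper_width: 0.0139
finger_force: 58.9
[ 0.61972349 -0.11712934  0.42994429]
0.79 [238.2 139.8  28.   41.9]
0.72 [235.   78.1  33.7  32.5]
0.64 [237.    0.   37.7  33.7]
0.62 [ 41.2 161.6  81.  169.2]
```

View pics/w5.png

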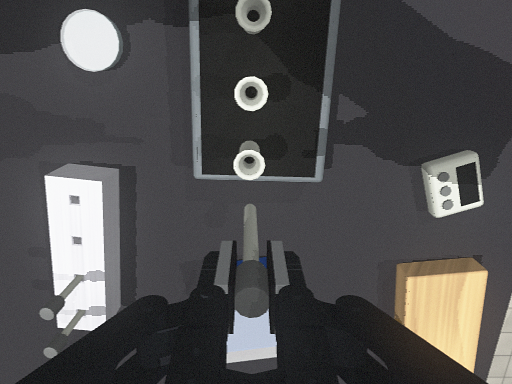

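The rims are at (253,15), (251,94) and (248,165), and the swab foot is near (250,207). I'll compute positions.

Run:
```python
from h import *
f=cam('wrist'); p,R,s=tool(); print(p)
for u,v in((253,15),(251,94),(248.5,165)): print(ray(f,u,v,.11).round(4))
print('foot',ray(f,250.5,207,.43-.155-.091).round(4), proj(f,[p[0],p[1],.184]), proj(f,[p[0],p[1],.184+.08]))
g=f['img'][130:230,200:300]
c=cv2.HoughCircles(cv2.cvtColor(f['img'],cv2.COLOR_RGB2GRAY),cv2.HOUGH_GRADIENT,1,40,param1=120,param2=18,minRadius=11,maxRadius=20)
print(c)
h=cam('top')
for r in regs('top','vial_a'):print(r[:4])
```

```text
[ 0.61990272 -0.11699215  0.42992148]
[0.6213 0.006  0.11  ]
[ 0.6199 -0.0521  0.11  ]
[ 0.6178 -0.112   0.11  ]
foot [ 0.6197 -0.1213  0.184 ] [250.79495997 201.06955705] [250.57759575 265.09144199]
[[[248.5 164.5  15.6]
  [250.5  93.5  12.1]
  [250.5  10.5  15.6]]]
(0.62, np.float64(336.6666666666667), np.float64(149.72222222222223), [332.6, 144.1, 6.4, 9.6])
(0.44, np.float64(300.7142857142857), np.float64(148.53061224489795), [299.2, 145.1, 7.1, 8.4])
```

```bash
python3 -m inch '[[10,7,-2,15,0],[10,0,0,20,0],[10,0,0,20,0],[10,0,0,0,0],[10,0,0,0,0]]'
python3 - <<'E'
from h import *
f=cam('wrist'); p,R,s=tool(); print(p)
h=cam('scene')
a=cv2.resize(f['img'][90:330,180:330],None,fx=2,fy=2,interpolation=2); b=cv2.resize(h['img'][190:290,190:290],None,fx=4,fy=4,interpolation=2)
im=np.zeros((480,700,3),np.uint8); im[:,:300]=a; im[:400,300:]=b
cv2.imwrite('pics/c6.png',cv2.cvtColor(im,cv2.COLOR_RGB2BGR))
print(proj(f,[p[0],p[1],p[2]-.246]),ray(f,250,200,.11))
E
```

```text
t: 17.9
tool_pos: [0.6184, -0.11, 0.3751]
eef_rot: [0.0, 0.707, 0.708, -0.0]
contact_force: [0.2, 0.1, 0.6]
gripper_width: 0.0135
finger_force: 58.8
[ 0.61850278 -0.11000211  0.37561589]
[250.96717423 201.30125279] [ 0.61778895 -0.11664374  0.11      ]
```

View pics/c6.png

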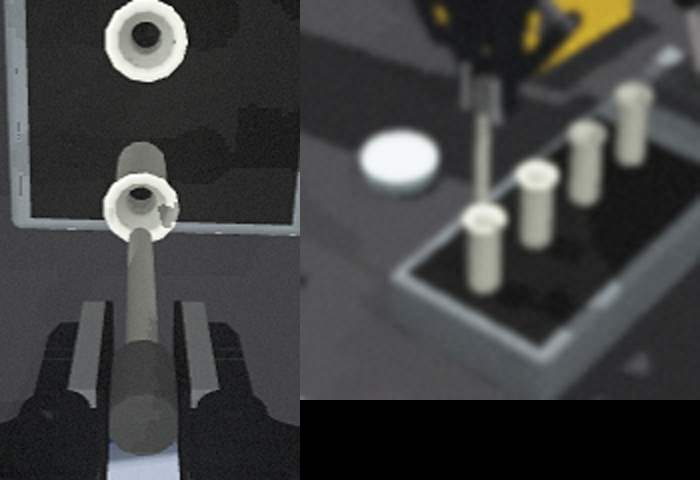

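The foot is about 3–4 mm short (−y) of the rim centre. I'll shift and lower gently.

```bash
python3 -m inch '[[10,3.5,0,0,0],[10,0,0,10,0],[10,0,0,8,0],[10,0,0,4,0],[10,0,0,0,0]]' 
python3 -m inch '[[10,0,0,3,0],[10,0,0,3,0],[10,0,0,3,0],[10,0,0,0,0],[10,0,0,0,0]]'
python3 - <<'E'
from h import *
f=cam('wrist'); p,R,s=tool(); print(p,s['torque'])
h=cam('scene')
a=cv2.resize(f['img'][90:330,180:330],None,fx=2,fy=2,interpolation=2); b=cv2.resize(h['img'][190:290,190:290],None,fx=4,fy=4,interpolation=2)
im=np.zeros((480,700,3),np.uint8); im[:,:300]=a; im[:400,300:]=b
cv2.imwrite('pics/c7.png',cv2.cvtColor(im,cv2.COLOR_RGB2BGR))
E
```

```text
t: 18.5
tool_pos: [0.6182, -0.1063, 0.3517]
eef_rot: [-0.0, 0.706, 0.708, -0.0]
contact_force: [0.3, -0.1, 0.1]
gripper_width: 0.0139
finger_force: 58.8
t: 19.0
tool_pos: [0.6183, -0.1063, 0.3436]
eef_rot: [0.0, 0.706, 0.708, -0.0]
contact_force: [-0.1, 0.2, -0.0]
gripper_width: 0.0141
finger_force: 58.8
[ 0.61835054 -0.10628176  0.34369777] [ 0.01430786  0.00301592 -0.04256005]
```

View pics/c7.png

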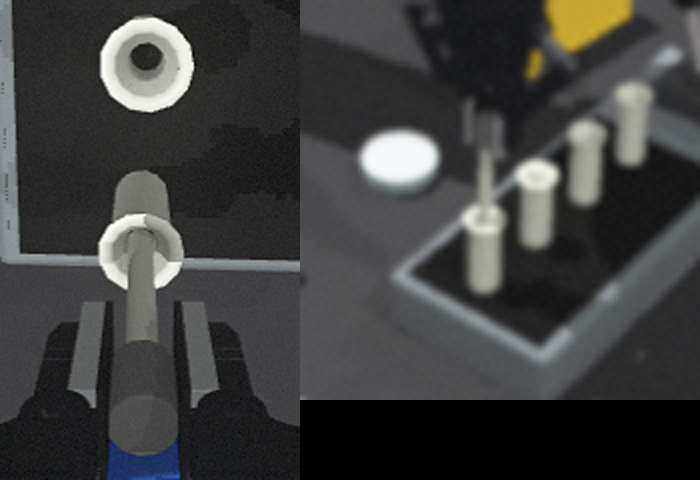

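The foot is inside the mouth. Continue down, watching the force.

```bash
python3 -m inch '[[10,0,0,3,0],[10,0,0,3,0],[10,0,0,3,0],[10,0,0,0,0],[10,0,0,0,0]]' | grep -E 'pos|contact'
python3 -m inch '[[10,0,0,3,0],[10,0,0,2,0],[10,0,0,0,0],[10,0,0,0,0],[10,0,0,0,0]]' | grep -E 'pos|contact'
python3 -m inch '[[10,0,0,2,0],[10,0,0,2,0],[10,0,0,0,0],[10,0,0,0,0],[10,0,0,0,0]]' | grep -E 'pos|contact'
```

```text
tool_pos: [0.6183, -0.1063, 0.3345]
contact_force: [0.2, -0.7, 0.0]
tool_pos: [0.6183, -0.1063, 0.3296]
contact_force: [0.6, 0.2, 0.5]
tool_pos: [0.6182, -0.1062, 0.3254]
contact_force: [0.8, 0.2, 0.8]
```

Run:
```python
from h import *
f=cam('wrist'); p,R,s=tool(); print(p,s['torque'])
h=cam('scene')
a=cv2.resize(f['img'][90:330,180:330],None,fx=2,fy=2,interpolation=2); b=cv2.resize(h['img'][190:290,190:290],None,fx=4,fy=4,interpolation=2)
im=np.zeros((480,700,3),np.uint8); im[:,:300]=a; im[:400,300:]=b
cv2.imwrite('pics/c8.png',cv2.cvtColor(im,cv2.COLOR_RGB2BGR))
```

```text
[ 0.61823321 -0.10623728  0.32544848] [-0.08112458 -0.10153227  0.00715664]
```

View pics/c8.png

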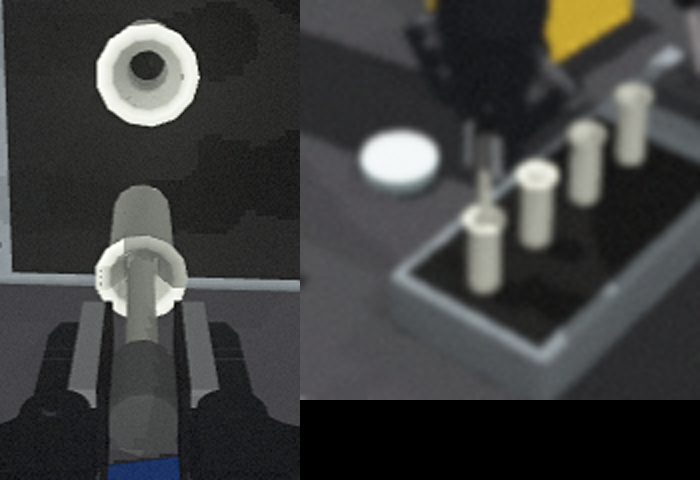

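```bash
python3 - <<'E'
from h import *
f=cam('wrist'); print(ray(f,250.5,227.5,.11),ray(f,254,127,.11))
E
python3 -m inch '[[10,-1,0,2,0],[10,0,0,2,0],[10,0,0,0,0],[10,0,0,0,0],[10,0,0,0,0]]' | grep -E 'pos|contact'
python3 -m inch '[[10,-1,0,2,0],[10,0,0,2,0],[10,0,0,0,0],[10,0,0,0,0],[10,0,0,0,0]]' | grep -E 'pos|contact'
python3 -m inch '[[10,-1,0,2,0],[10,0,0,2,0],[10,0,0,0,0],[10,0,0,0,0],[10,0,0,0,0]]' | grep -E 'pos|contact'
```

```text
[ 0.61805159 -0.11120734  0.11      ] [ 0.61980519 -0.05159506  0.11      ]
tool_pos: [0.6183, -0.1072, 0.3215]
contact_force: [-0.4, 0.5, -0.2]
tool_pos: [0.6183, -0.1082, 0.3175]
contact_force: [-0.0, 2.0, -1.1]
tool_pos: [0.6184, -0.109, 0.3136]
contact_force: [0.1, 4.7, 3.2]
```

```bash
for i in 1; do
python3 -m inch '[[10,0,0,2,0],[10,0,0,0,0],[10,0,0,0,0],[10,0,0,0,0],[10,0,0,0,0]]' | grep -E 'pos|contact|width'
python3 -m inch '[[10,0,0,2,0],[10,0,0,0,0],[10,0,0,0,0],[10,0,0,0,0],[10,0,0,0,0]]' | grep -E 'pos|contact'
python3 -m inch '[[10,0,0,2,0],[10,0,0,0,0],[10,0,0,0,0],[10,0,0,0,0],[10,0,0,0,0]]' | grep -E 'pos|contact'
done
python3 - <<'E'
from h import *
h=cam('scene'); f=cam('wrist')
for n,ff in(('scene',h),('wrist',f)):
  for r in regs(n,'swab1'): print(n,r[:4])
b=cv2.resize(h['img'][170:290,190:330],None,fx=5,fy=5,interpolation=2)
cv2.imwrite('pics/s9.png',cv2.cvtColor(b,cv2.COLOR_RGB2BGR))
print([proj(h,[.618,-.1112,z]).round(1) for z in(.05,.11,.13,.145,.167)])
E
```

```text
tool_pos: [0.6187, -0.1093, 0.3127]
contact_force: [-2.1, 5.5, 17.5]
gripper_width: 0.0137
tool_pos: [0.6191, -0.1095, 0.312]
contact_force: [-4.7, 6.1, 35.4]
tool_pos: [0.6194, -0.1097, 0.3113]
contact_force: [-7.0, 7.6, 52.7]
scene (0.66, np.float64(127.44642857142857), np.float64(258.98214285714283), [127.0, 253.3, 1.2, 19.4])
scene (0.59, np.float64(235.5), np.float64(237.14285714285714), [230.9, 228.1, 6.3, 14.8])
scene (0.54, np.float64(142.49295774647888), np.float64(248.43661971830986), [141.3, 239.8, 4.7, 18.6])
wrist (0.72, np.float64(250.62067474048442), np.float64(277.5047577854671), [236.7, 222.7, 35.0, 91.5])
wrist (0.46, np.float64(7.666666666666667), np.float64(370.6623931623932), [0.0, 358.3, 19.6, 25.6])
[array([235.2, 260.3]), array([235.3, 244. ]), array([235.4, 238.4]), array([235.4, 234.1]), array([235.5, 227.7])]
```

View pics/s9.png

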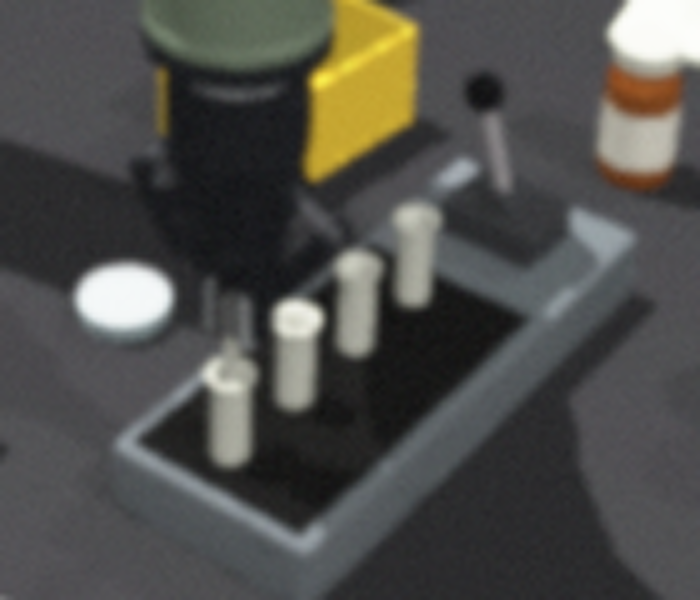

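At 0.311 the force climbs sharply (17→53 N), so the plug is on its stop. Release it and fetch the next swab, checking the stand on the way.

```bash
python3 -m inch '[[10,0,0,-3,0],[10,0,0,0,0],[40,0,0,0,0],[40,0,0,0,0],[40,0,0,0,0]]' | grep -E 'pos|contact|width'
python3 -m inch '[[60,0,0,-30,0],[60,0,0,-45,0],[85,0,0,-45,0],[85,-30,-25,0,0],[85,-30,-30,0,0]]' | grep -E 'pos|contact|width'
python3 -m inch '[[85,-35,-35,0,0],[85,-35,-35,0,0],[85,-35,-35,0,0],[85,-20,-20,0,0],[85,0,0,0,0]]' | grep -E 'pos|contact|width'
python3 - <<'E'
from h import *
f=cam('wrist'); p,R,s=tool(); print(p,s['t'])
for r in regs('wrist','swab1'): print(round(r[0],2),np.round(r[1:3],1),np.round(r[3],1), ray(f,r[1],r[3][1]+r[3][3]-9,.114).round(4))
cv2.imwrite('pics/w10.png',cv2.cvtColor(f['img'],cv2.COLOR_RGB2BGR))
h=cam('scene')
for r in regs('scene','swab1'): print(r[:4])
E
```

```text
tool_pos: [0.6182, -0.1095, 0.3103]
contact_force: [-0.1, -0.5, -0.6]
gripper_width: 0.0401
tool_pos: [0.5633, -0.1696, 0.4312]
contact_force: [-0.2, -0.7, 0.3]
gripper_width: 0.0853
tool_pos: [0.4355, -0.2976, 0.431]
contact_force: [-0.4, 0.7, 0.2]
gripper_width: 0.0853
[ 0.43740213 -0.29595838  0.43077306] 25.5
0.93 [222.3 185.1] [210.1 165.   23.6  32.1] [ 0.4101 -0.3132  0.114 ]
0.74 [227.  132.7] [218.1 119.6  18.8  26.9] [ 0.4155 -0.2682  0.114 ]
0.63 [235.2  90.3] [198.3   0.   78.  197. ] [ 0.4216 -0.3131  0.114 ]
(0.63, np.float64(237.6818181818182), np.float64(232.86363636363637), [236.2, 228.4, 4.4, 13.8])
(0.53, np.float64(142.6867469879518), np.float64(250.20481927710844), [140.9, 241.3, 6.3, 20.6])
```

The stand has been knocked: caps shifted about 24 mm in −x. I'll look at it.

View pics/w10.png

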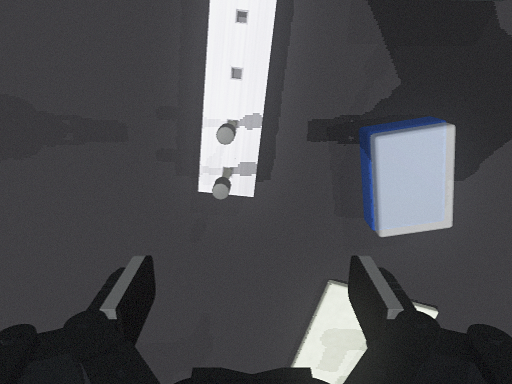

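Caps are at (225.5,134) and (221.5,191), upright with a slight lean.

Run:
```python
from h import *
f=cam('wrist'); p,R,s=tool(); print(p)
for u,v in((225.5,134),(221.5,191)): X=ray(f,u,v,.114);print(X.round(4),'tool delta mm',(R.T@(X-p)*1000).round(1))
for u,v in((236.5,73.5),(241.5,16)): print(ray(f,u,v,.05).round(4))
```

```text
[ 0.43952988 -0.2938081   0.43037241]
[ 0.418  -0.2612  0.114 ] tool delta mm [ 32.6 -21.3 316.4]
[ 0.4135 -0.3118  0.114 ] tool delta mm [-18.  -26.  316.4]
[ 0.4251 -0.2138  0.05  ]
[ 0.4302 -0.1636  0.05  ]
```

```bash
python3 -m inch '[[85,32,-22,0,0],[85,0,0,40,0],[85,0,0,40,0],[70,0,0,40,0],[70,0,0,20,0]]' | grep -E 'pos|contact|width'
python3 -m inch '[[60,0,0,20,0],[60,0,0,10,0],[60,0,0,0,0],[60,0,0,0,0],[60,0,0,0,0]]' | grep -E 'pos|contact|width'
python3 -m inch '[[10,0,0,0,0],[10,0,0,0,0],[10,0,0,0,0],[10,0,0,0,0],[10,0,0,0,0]]' | grep -E 'pos|contact|width'
python3 -m inch '[[10,0,0,0,0],[10,0,0,-20,0],[10,0,0,-40,0],[10,0,0,-50,0],[10,0,0,-50,0]]'| grep -E 'pos|contact|width'
```

```text
tool_pos: [0.4167, -0.2614, 0.2877]
contact_force: [-0.2, -0.8, 0.4]
gripper_width: 0.0697
tool_pos: [0.417, -0.2627, 0.2615]
contact_force: [0.7, 1.0, 0.4]
gripper_width: 0.0602
tool_pos: [0.4167, -0.2628, 0.2609]
contact_force: [-0.7, 0.1, 7.1]
gripper_width: 0.0142
tool_pos: [0.4161, -0.2627, 0.4223]
contact_force: [2.2, 0.3, 0.4]
gripper_width: 0.014
```

```bash
python3 -m inch '[[10,26,25,-10,0],[10,26,25,0,0],[10,26,25,0,0],[10,27,26,0,0],[10,27,26,0,0]]' >/dev/null
python3 -m inch '[[10,27,26,0,0],[10,27,26,0,0],[10,27,25,0,0],[10,0,0,0,0],[10,0,0,0,0]]'| grep -E 'pos|contact|width'
python3 -m inch '[[10,0,0,20,0],[10,0,0,20,0],[10,0,0,10,0],[10,0,0,0,0],[10,0,0,0,0]]'| grep -E 'pos|contact|width'
python3 - <<'E'
from h import *
f=cam('wrist'); p,R,s=tool(); print(p)
print(proj(f,[*p[:2],p[2]-.2484]))
for r in regs('wrist','swab1'): print(round(r[0],2),np.round(r[1:3],1),np.round(r[3],1))
gr=cv2.cvtColor(f['img'],cv2.COLOR_RGB2GRAY)
print(cv2.HoughCircles(gr,cv2.HOUGH_GRADIENT,1,40,param1=120,param2=18,minRadius=11,maxRadius=24))
print(proj(f,[.6198,-.0516,.11]))
cv2.imwrite('pics/w11.png',cv2.cvtColor(cv2.resize(f['img'][90:330,180:330],None,fx=2,fy=2),cv2.COLOR_RGB2BGR))
E
```

```text
tool_pos: [0.6203, -0.0488, 0.4301]
contact_force: [-0.2, -0.2, -0.4]
gripper_width: 0.014
tool_pos: [0.6202, -0.0498, 0.3814]
contact_force: [-0.3, -0.3, -0.2]
gripper_width: 0.0139
[ 0.62029281 -0.04969294  0.3815711 ]
[250.70923753 199.659076  ]
0.62 [251.6 269. ] [237.4 203.   33.6 111.7]
[[[249.5 190.5  18.5]
  [252.5 109.5  13.8]
  [254.5  16.5  19.9]]]
[250.08003072 190.86966639]
```

View pics/w11.png

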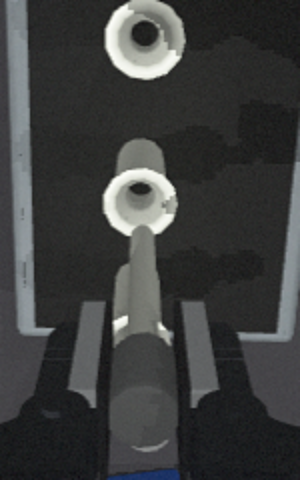

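Foot tip is at (251,203) and the rim at (249.5,190.5), the same relation as the first swab. Shift +2.5 mm and insert.

```bash
python3 -m inch '[[10,2.5,0,5,0],[10,0,0,8,0],[10,0,0,6,0],[10,0,0,5,0],[10,0,0,0,0]]'| grep -E 'pos|contact'
python3 -m inch '[[10,0,0,5,0],[10,0,0,5,0],[10,0,0,5,0],[10,0,0,5,0],[10,0,0,0,0]]'| grep -E 'pos|contact'
python3 -m inch '[[10,0,0,3,0],[10,0,0,3,0],[10,0,0,0,0],[10,0,0,0,0],[10,0,0,0,0]]'| grep -E 'pos|contact'
python3 -m inch '[[10,0,0,3,0],[10,0,0,0,0],[10,0,0,0,0],[10,0,0,0,0],[10,0,0,0,0]]'| grep -E 'pos|contact'
```

```text
tool_pos: [0.62, -0.0468, 0.3557]
contact_force: [-0.5, 0.5, -0.2]
tool_pos: [0.62, -0.0467, 0.3358]
contact_force: [-0.2, -0.3, 0.5]
tool_pos: [0.6201, -0.0467, 0.3306]
contact_force: [0.2, -0.8, -0.1]
tool_pos: [0.6202, -0.0467, 0.3276]
contact_force: [0.0, 0.5, -0.3]
```

```bash
for k in 1; do
python3 -m inch '[[10,0,0,3,0],[10,0,0,0,0],[10,0,0,0,0],[10,0,0,0,0],[10,0,0,0,0]]'| grep -E 'pos|contact'
python3 -m inch '[[10,0,0,2,0],[10,0,0,0,0],[10,0,0,0,0],[10,0,0,0,0],[10,0,0,0,0]]'| grep -E 'pos|contact'
python3 -m inch '[[10,0,0,2,0],[10,0,0,0,0],[10,0,0,0,0],[10,0,0,0,0],[10,0,0,0,0]]'| grep -E 'pos|contact'
done
```

```text
tool_pos: [0.6202, -0.0467, 0.3245]
contact_force: [1.1, -0.3, -0.2]
tool_pos: [0.6202, -0.0468, 0.3226]
contact_force: [-0.5, -0.3, 1.9]
tool_pos: [0.6205, -0.0469, 0.3214]
contact_force: [-2.4, 0.8, 13.5]
```

```bash
for k in 1; do
python3 -m inch '[[10,0,0,2,0],[10,0,0,0,0],[10,0,0,0,0],[10,0,0,0,0],[10,0,0,0,0]]'| grep -E 'pos|contact'
python3 -m inch '[[10,0,0,2,0],[10,0,0,0,0],[10,0,0,0,0],[10,0,0,0,0],[10,0,0,0,0]]'| grep -E 'pos|contact'
done
```

```text
tool_pos: [0.6209, -0.0472, 0.3207]
contact_force: [-3.7, 0.0, 29.3]
tool_pos: [0.6213, -0.0475, 0.3199]
contact_force: [-6.3, 0.5, 46.4]
```

Both stops look solid. I'll verify vial 2 independently by pushing on the cap top with closed fingers.

```bash
python3 -m inch '[[10,0,0,-3,0],[10,0,0,0,0],[40,0,0,0,0],[40,0,0,0,0],[40,0,0,0,0]]' | grep -E 'pos|contact|width'
python3 -m inch '[[40,0,0,-25,0],[0,0,0,-25,0],[0,0,0,0,0],[0,0,0,0,0],[0,0,0,0,0]]' | grep -E 'pos|contact|width'
python3 -m inch '[[0,0,0,8,0],[0,0,0,6,0],[0,0,0,0,0],[0,0,0,0,0],[0,0,0,0,0]]' | grep -E 'pos|contact|width'
python3 -m inch '[[0,0,0,2,0],[0,0,0,0,0],[0,0,0,2,0],[0,0,0,0,0],[0,0,0,0,0]]' | grep -E 'pos|contact|width'
```

```text
tool_pos: [0.6201, -0.0467, 0.3193]
contact_force: [-0.7, 1.0, -0.2]
gripper_width: 0.0403
tool_pos: [0.62, -0.0466, 0.3688]
contact_force: [0.8, 0.1, 0.7]
gripper_width: 0.0001
tool_pos: [0.6202, -0.0468, 0.3556]
contact_force: [-0.7, -0.5, -0.2]
gripper_width: 0.0001
tool_pos: [0.6202, -0.0467, 0.3516]
contact_force: [-0.8, -0.5, 0.3]
gripper_width: 0.0003
```

```bash
for k in 1; do
python3 -m inch '[[0,0,0,1,0],[0,0,0,0,0],[0,0,0,1,0],[0,0,0,0,0],[0,0,0,0,0]]' | grep -E 'pos|contact'
python3 -m inch '[[0,0,0,1,0],[0,0,0,0,0],[0,0,0,1,0],[0,0,0,0,0],[0,0,0,0,0]]' | grep -E 'pos|contact'
python3 -m inch '[[0,0,0,1,0],[0,0,0,0,0],[0,0,0,1,0],[0,0,0,0,0],[0,0,0,0,0]]' | grep -E 'pos|contact'
done
```

```text
tool_pos: [0.6202, -0.0468, 0.3496]
contact_force: [-0.6, -0.7, -0.5]
tool_pos: [0.6205, -0.0469, 0.3482]
contact_force: [-0.6, -0.1, 7.4]
tool_pos: [0.6211, -0.0471, 0.3475]
contact_force: [-0.6, 0.8, 21.9]
```

Contact came at 0.3488, exactly as predicted, and it is firm, so this swab is home. Now the last swab.

```bash
python3 -m inch '[[0,0,0,-40,0],[40,0,0,-43,0],[85,-20,-22,0,0],[85,-28,-23,0,0],[85,-30,-23,0,0]]' >/dev/null
python3 -m inch '[[85,-30,-23,0,0],[85,-30,-23,0,0],[85,-30,-23,0,0],[85,-30,-23,0,0],[85,-30,-20,0,0]]'>/dev/null
python3 -m inch '[[85,-21,-4,0,0],[85,0,0,0,0],[85,0,0,0,0],[85,0,0,0,0],[85,0,0,0,0]]'| grep -E 'pos|contact'
python3 - <<'E'
from h import *
f=cam('wrist'); p,R,s=tool(); print(p,s['t'])
for r in regs('wrist','swab1'): print(round(r[0],2),np.round(r[1:3],1),np.round(r[3],1), ray(f,r[3][0]+8.5,r[3][1]+r[3][3]-9,.114).round(4))
print(proj(f,[.4135,-.3118,.114]))
g=cam('top')
for th in('swab1','waste','bottle','dish','tipbox'):
  for r in regs('top',th): print(th,round(r[0],2),np.round(r[1:3],1),np.round(r[3],1))
E
```

```text
tool_pos: [0.4372, -0.2953, 0.4285]
contact_force: [0.2, -0.3, 0.4]
[ 0.43712353 -0.29538441  0.42855119] 38.85
0.73 [220.  188.5] [207.  170.3  22.   35.8] [ 0.4059 -0.3183  0.114 ]
[223.88389105 190.22981878]
swab1 0.7 [231.6 214.6] [206.4 194.1  50.7  44. ]
waste 0.82 [231.6 214.8] [206.1 193.1  49.4  44.4]
waste 0.63 [ 93.  232.1] [ 64.2 208.7  59.1  49.5]
waste 0.58 [158.7 249.3] [128.1 226.7  59.9  44.7]
bottle 0.5 [200.6 144.9] [191.4 135.4  18.7  22.8]
dish 0.48 [303.3 202.9] [292.6 189.8  20.2  24.5]
tipbox 0.7 [399.6 155.6] [378.  141.2  41.1  31.1]
```

I have now viewed 15 pictures, one over the limit, so I'll view no more. From here I'll measure by code only.

Run:
```python
from h import *
f=cam('wrist'); p,R,s=tool(); print(p)
g=cv2.cvtColor(f['img'],cv2.COLOR_RGB2GRAY)
c=cv2.HoughCircles(cv2.resize(g[150:230,190:260],None,fx=4,fy=4,interpolation=2),cv2.HOUGH_GRADIENT,1,30,param1=80,param2=14,minRadius=24,maxRadius=46)
for u,v,r in (c[0][:4] if c is not None else []):
    U,V=190+u/4,150+v/4; print(U,V,r/4,ray(f,U,V,.114).round(4))
m=regs('wrist','swab1')[0][4]; 
for v in range(166,212,3):
    u=np.nonzero(m[v])[0]; print(v,(u.min(),u.max()) if len(u) else None, g[v,210:236:4])
```

```text
[ 0.43671286 -0.29609809  0.42862169]
218.875 192.625 9.225 [ 0.4086 -0.3149  0.114 ]
166 None [239 239 237 238 236 236 233]
169 None [240 241 240 167 194 228 241]
172 (np.int64(223), np.int64(229)) [227 227 226 143 123 112 166]
175 (np.int64(222), np.int64(229)) [225 228 228 122 127 112 168]
178 (np.int64(220), np.int64(228)) [238 240 246 122 124 175 236]
181 (np.int64(216), np.int64(227)) [238 239  76  75 110 235 234]
184 (np.int64(214), np.int64(228)) [238  69  79  80  76 237 236]
187 (np.int64(212), np.int64(229)) [242 128 147 125  78 242 234]
190 (np.int64(211), np.int64(228)) [229 151 146 139  85 237 233]
193 (np.int64(211), np.int64(227)) [171 143 142 137 114 231 237]
196 (np.int64(212), np.int64(226)) [ 86 140 136 133 156 243 243]
199 (np.int64(214), np.int64(224)) [ 70 137 136 134  69  73  70]
202 None [70 70 74 71 74 70 69]
205 None [74 68 71 72 69 69 69]
208 None [68 70 71 67 68 73 69]
211 None [66 68 68 66 70 70 70]
```

```bash
python3 -m inch '[[85,-18,-27,0,0],[85,0,0,40,0],[85,0,0,40,0],[70,0,0,40,0],[70,0,0,20,0]]' | grep -E 'pos|contact|width'
python3 -m inch '[[60,0,0,18,0],[60,0,0,10,0],[60,0,0,0,0],[60,0,0,0,0],[60,0,0,0,0]]' | grep -E 'pos|contact|width'
python3 -m inch '[[10,0,0,0,0],[10,0,0,0,0],[10,0,0,0,0],[10,0,0,0,0],[10,0,0,0,0]]' | grep -E 'pos|contact|width'
python3 -m inch '[[10,0,0,0,0],[10,0,0,-20,0],[10,0,0,-40,0],[10,0,0,-50,0],[10,0,0,-50,0]]'| grep -E 'pos|contact|width'
python3 -m inch '[[10,26,25,-10,0],[10,26,25,0,0],[10,28,20,0,0],[10,28,20,0,0],[10,28,20,0,0]]' >/dev/null
python3 -m inch '[[10,28,20,0,0],[10,28,20,0,0],[10,28,18,0,0],[10,28,18,0,0],[10,28,16,0,0]]'| grep -E 'pos|contact|width'
```

```text
tool_pos: [0.4091, -0.3137, 0.2859]
contact_force: [-0.0, -0.2, 0.5]
gripper_width: 0.0697
tool_pos: [0.41, -0.3143, 0.2615]
contact_force: [0.5, -0.6, 0.2]
gripper_width: 0.06
tool_pos: [0.4098, -0.3143, 0.2609]
contact_force: [-0.7, 0.7, 5.6]
gripper_width: 0.0137
tool_pos: [0.4093, -0.3141, 0.4223]
contact_force: [1.3, 0.3, -0.8]
gripper_width: 0.0142
tool_pos: [0.6118, -0.0365, 0.4305]
contact_force: [0.7, 0.4, -0.5]
gripper_width: 0.0136
```

```bash
python3 -m inch '[[10,24,5,-5,0],[10,24,4,0,0],[10,0,0,25,0],[10,0,0,20,0],[10,0,0,8,0]]'| grep -E 'pos|contact|width'
python3 - <<'E'
from h import *
f=cam('wrist'); p,R,s=tool(); print(p, 'pred foot',proj(f,[*p[:2],p[2]-.249]))
g=cv2.cvtColor(f['img'],cv2.COLOR_RGB2GRAY)
c=cv2.HoughCircles(g,cv2.HOUGH_GRADIENT,1,40,param1=120,param2=18,minRadius=13,maxRadius=24)
for u,v,r in c[0]: print(u,v,r,ray(f,u,v,.11).round(4))
for r in regs('wrist','swab1'): print(round(r[0],2),np.round(r[1:3],1),np.round(r[3],1),[(v,np.nonzero(r[4][v])[0][[0,-1]].tolist()) for v in range(195,260,6) if r[4][v].any()])
for v in range(194,232,3): print(v,g[v,238:266:3])
E
```

```text
tool_pos: [0.6197, 0.0105, 0.3809]
contact_force: [1.0, 0.3, -0.8]
gripper_width: 0.014
[0.61966583 0.01037025 0.38061754] pred foot [251.60425535 199.44174209]
253.5 190.5 18.5 [0.621  0.0092 0.11  ]
257.5 108.5 19.4 [0.6235 0.069  0.11  ]
0.92 [251.6 265.4] [232.6 195.7  37.1 115.2] [(201, [249, 256]), (207, [247, 258]), (213, [246, 258]), (219, [245, 258]), (225, [245, 258]), (231, [245, 259]), (237, [245, 259]), (243, [245, 259]), (249, [244, 259]), (255, [242, 262])]
0.66 [244.2 317.5] [234.8 301.6  24.2  29.7] []
0.6 [253.5 353. ] [243.5 324.1  21.7  47.8] []
194 [255 249 229 227 196 172 189 238 245 171]
197 [255 255 232 234 237 239 238 242 246 255]
200 [250 255 253 239 213 193 246 245 250 255]
203 [ 61 255 255 239 176 174 176 255 255 255]
206 [ 74  68 252 184 176 174 180 255 255 110]
209 [ 72  71  69 188 171 175 181  59  73  74]
212 [ 71  69  72 185 168 177 181  68  73  73]
215 [ 73  73  69 157 168 176 185  65  77  75]
218 [ 71  70  73 159 169 174 181  82  71  70]
221 [ 65  66  63 157 169 175 182  73  61  63]
224 [ 67  58 188 158 169 173 182 164  58  63]
227 [ 65 119 179 157 168 171 183 175  70  57]
230 [ 61 146 175 159 168 175 182 179 161  49]
```

The foot tip is at row 200 and the rim at 190.5. I'll shift by +1, +1 mm and insert.

```bash
python3 -m inch '[[10,1,1,5,0],[10,0,0,8,0],[10,0,0,6,0],[10,0,0,5,0],[10,0,0,0,0]]'| grep -E 'pos|contact'
python3 -m inch '[[10,0,0,5,0],[10,0,0,5,0],[10,0,0,5,0],[10,0,0,3,0],[10,0,0,0,0]]'| grep -E 'pos|contact'
python3 -m inch '[[10,0,0,2,0],[10,0,0,2,0],[10,0,0,2,0],[10,0,0,0,0],[10,0,0,0,0]]'| grep -E 'pos|contact'
python3 -m inch '[[10,0,0,2,0],[10,0,0,2,0],[10,0,0,0,0],[10,0,0,0,0],[10,0,0,0,0]]'| grep -E 'pos|contact'
python3 -m inch '[[10,0,0,2,0],[10,0,0,0,0],[10,0,0,0,0],[10,0,0,0,0],[10,0,0,0,0]]'| grep -E 'pos|contact'
python3 -m inch '[[10,0,0,2,0],[10,0,0,0,0],[10,0,0,0,0],[10,0,0,0,0],[10,0,0,0,0]]'| grep -E 'pos|contact'
```

```text
tool_pos: [0.6209, 0.0112, 0.3579]
contact_force: [-0.6, 0.4, -1.6]
tool_pos: [0.621, 0.0112, 0.3401]
contact_force: [-0.5, 0.1, -0.1]
tool_pos: [0.6211, 0.0112, 0.3346]
contact_force: [-0.2, -0.0, 0.1]
tool_pos: [0.6211, 0.0112, 0.3306]
contact_force: [0.8, -0.5, 1.8]
tool_pos: [0.6211, 0.0112, 0.3286]
contact_force: [1.0, 0.2, 1.9]
tool_pos: [0.621, 0.0113, 0.3265]
contact_force: [0.6, -0.3, 0.7]
```

```bash
for k in 1; do
python3 -m inch '[[10,0,0,2,0],[10,0,0,2,0],[10,0,0,0,0],[10,0,0,0,0],[10,0,0,0,0]]'| grep -E 'pos|contact'
python3 -m inch '[[10,0,0,2,0],[10,0,0,0,0],[10,0,0,0,0],[10,0,0,0,0],[10,0,0,0,0]]'| grep -E 'pos|contact'
python3 -m inch '[[10,0,0,2,0],[10,0,0,0,0],[10,0,0,0,0],[10,0,0,0,0],[10,0,0,0,0]]'| grep -E 'pos|contact'
python3 -m inch '[[10,0,0,2,0],[10,0,0,0,0],[10,0,0,0,0],[10,0,0,0,0],[10,0,0,0,0]]'| grep -E 'pos|contact'
done
```

```text
tool_pos: [0.621, 0.0113, 0.3224]
contact_force: [-0.0, 0.9, -0.6]
tool_pos: [0.621, 0.0112, 0.3205]
contact_force: [0.4, 0.6, 0.5]
tool_pos: [0.6211, 0.0112, 0.3186]
contact_force: [0.6, -0.4, 1.4]
tool_pos: [0.6211, 0.0112, 0.3165]
contact_force: [0.3, 0.3, 1.2]
```

```bash
for k in 1; do
python3 -m inch '[[10,0,0,2,0],[10,0,0,0,0],[10,0,0,0,0],[10,0,0,0,0],[10,0,0,0,0]]'| grep -E 'pos|contact'
python3 -m inch '[[10,0,0,2,0],[10,0,0,0,0],[10,0,0,0,0],[10,0,0,0,0],[10,0,0,0,0]]'| grep -E 'pos|contact'
python3 -m inch '[[10,0,0,2,0],[10,0,0,0,0],[10,0,0,0,0],[10,0,0,0,0],[10,0,0,0,0]]'| grep -E 'pos|contact'
python3 -m inch '[[10,0,0,2,0],[10,0,0,0,0],[10,0,0,0,0],[10,0,0,0,0],[10,0,0,0,0]]'| grep -E 'pos|contact'
done
```

```text
tool_pos: [0.6211, 0.0113, 0.3145]
contact_force: [-0.9, 0.2, 0.6]
tool_pos: [0.6211, 0.0112, 0.3125]
contact_force: [0.8, -0.1, 0.6]
tool_pos: [0.6211, 0.0112, 0.3105]
contact_force: [0.4, -0.5, 0.1]
tool_pos: [0.6214, 0.0111, 0.3094]
contact_force: [-2.1, 0.4, 13.8]
```

Stop at 0.310. Firm it up, release, then confirm from the cap top.

```bash
python3 -m inch '[[10,0,0,2,0],[10,0,0,0,0],[10,0,0,2,0],[10,0,0,0,0],[10,0,0,0,0]]'| grep -E 'pos|contact'
python3 -m inch '[[10,0,0,-3,0],[10,0,0,0,0],[40,0,0,0,0],[40,0,0,0,0],[40,0,0,0,0]]' | grep -E 'pos|contact|width'
python3 -m inch '[[40,0,0,-25,0],[0,0,0,-25,0],[0,0,0,0,0],[0,0,0,0,0],[0,0,0,0,0]]' | grep -E 'pos|contact|width'
python3 -m inch '[[0,0,0,8,0],[0,0,0,8,0],[0,0,0,4,0],[0,0,0,0,0],[0,0,0,0,0]]' | grep -E 'pos|contact'
python3 -m inch '[[0,0,0,1,0],[0,0,0,0,0],[0,0,0,1,0],[0,0,0,0,0],[0,0,0,0,0]]' | grep -E 'pos|contact'
python3 -m inch '[[0,0,0,1,0],[0,0,0,0,0],[0,0,0,1,0],[0,0,0,0,0],[0,0,0,0,0]]' | grep -E 'pos|contact'
```

```text
tool_pos: [0.6221, 0.0106, 0.3079]
contact_force: [-7.1, 0.5, 46.6]
tool_pos: [0.621, 0.0113, 0.3073]
contact_force: [-0.1, -0.2, -0.4]
gripper_width: 0.0398
tool_pos: [0.6209, 0.0114, 0.3568]
contact_force: [-0.3, 0.4, 0.1]
gripper_width: -0.0001
tool_pos: [0.621, 0.0111, 0.3371]
contact_force: [0.5, -0.1, -0.3]
tool_pos: [0.6214, 0.0111, 0.3362]
contact_force: [-0.8, -0.2, 7.7]
tool_pos: [0.6219, 0.0109, 0.3355]
contact_force: [-0.1, -0.1, 23.0]
```

That gives a foot height of 11.6 mm, consistent. Check the first swab the same way.

```bash
python3 -m inch '[[0,0,0,-30,0],[0,0,0,-30,0],[0,-30,-1,0,0],[0,-30,-1,0,0],[0,-30,0,0,0]]'>/dev/null
python3 -m inch '[[0,-30,-1,0,0],[0,0,0,20,0],[0,0,0,20,0],[0,0,0,10,0],[0,0,0,0,0]]'| grep -E 'pos|contact'
python3 -m inch '[[0,0,0,2,0],[0,0,0,0,0],[0,0,0,1,0],[0,0,0,0,0],[0,0,0,0,0]]' | grep -E 'pos|contact'
python3 -m inch '[[0,0,0,1,0],[0,0,0,0,0],[0,0,0,1,0],[0,0,0,0,0],[0,0,0,0,0]]' | grep -E 'pos|contact'
python3 -m inch '[[0,0,0,1,0],[0,0,0,0,0],[0,0,0,1,0],[0,0,0,0,0],[0,0,0,0,0]]' | grep -E 'pos|contact'
```

```text
tool_pos: [0.6181, -0.1085, 0.3425]
contact_force: [0.6, -0.1, -0.0]
tool_pos: [0.6184, -0.1087, 0.3408]
contact_force: [-0.3, -0.3, -0.1]
tool_pos: [0.6188, -0.1091, 0.3399]
contact_force: [-0.4, -0.7, 15.6]
tool_pos: [0.6192, -0.1095, 0.3392]
contact_force: [-2.1, -0.1, 30.5]
```

All three are home (stops at 15, 24 and 12 mm). Next, locate the lever and check the waste box.

```bash
python3 -m inch '[[0,0,0,-45,0],[0,0,0,-45,0],[0,20,-15,0,0],[0,38,-15,0,0],[0,38,-15,0,0]]'>/dev/null
python3 -m inch '[[0,40,-15,0,0],[0,40,-15,0,0],[0,20,-15,0,0],[0,0,0,0,0],[0,0,0,0,0]]'| grep -E 'pos|contact'
python3 - <<'E'
from h import *
f=cam('wrist'); p,R,s=tool(); print(p,s['t'])
for r in regs('wrist','lever_tip',.2): print(round(r[0],2),np.round(r[1:3],1),np.round(r[3],1),ray(f,r[1],r[2],.142).round(4))
g=cv2.cvtColor(f['img'],cv2.COLOR_RGB2GRAY)
c=cv2.HoughCircles(g,cv2.HOUGH_GRADIENT,1,30,param1=100,param2=18,minRadius=12,maxRadius=26)
for u,v,r in c[0][:8]: print(u,v,r,g[int(v),int(u)],ray(f,u,v,.142).round(4))
t=cam('top')
for th in('lever_tip','pin_a','swab1','waste','bottle','mixer'):
  for r in regs('top',th): print(th,round(r[0],2),np.round(r[1:3],1),np.round(r[3],1),ray(t,r[1],r[2],.142 if th=='lever_tip' else .05).round(3))
E
```

```text
tool_pos: [0.5279, 0.0873, 0.4268]
contact_force: [0.4, -0.6, -0.2]
[0.52814877 0.08656827 0.42682236] 56.45
0.91 [373.4  89. ] [351.   65.7  43.3  44. ] [0.6153 0.1583 0.142 ]
189.5 221.5 24.3 255 [0.4783 0.0542 0.142 ]
373.5 88.5 19.4 49 [0.6153 0.1587 0.142 ]
356.5 193.5 14.1 179 [0.6114 0.0789 0.142 ]
lever_tip 0.63 [254.2 147.8] [248.  143.1  11.5   6.9] [0.614 0.158 0.142]
pin_a 0.63 [221.1 207.3] [217.4 202.   13.4  14.4] [0.436 0.265 0.05 ]
pin_a 0.48 [237.6 205.6] [234.  198.2   5.1  19.6] [0.441 0.211 0.05 ]
waste 0.82 [159.  249.2] [130.4 226.4  56.6  44.7] [0.302 0.463 0.05 ]
waste 0.81 [231.6 215.1] [205.4 193.7  49.6  41.3] [0.411 0.231 0.05 ]
waste 0.79 [ 93.4 232.2] [ 65.8 211.2  56.8  44.2] [0.356 0.674 0.05 ]
waste 0.63 [200.3 145.1] [191.2 136.9  18.6  20.6] [0.641 0.334 0.05 ]
bottle 0.65 [200.4 145.3] [192.3 134.7  17.5  23.1] [0.64  0.334 0.05 ]
mixer 0.7 [293.2 149.3] [234.9 126.2 114.8  46.7] [0.627 0.028 0.05 ]
```

```bash
python3 -m inch '[[0,38,10,0,0],[0,37,12,0,0],[0,0,0,40,0],[0,0,0,45,0],[0,0,0,42,0]]'| grep -E 'pos|contact'
python3 -m inch '[[0,0,12,0,0],[0,0,12,0,0],[0,0,10,0,0],[0,0,0,0,0],[0,0,0,0,0]]'| grep -E 'pos|contact'
python3 -m inch '[[0,0,10,0,0],[0,0,10,0,0],[0,0,10,0,0],[0,0,0,0,0],[0,0,0,0,0]]'| grep -E 'pos|contact'
python3 -m inch '[[0,0,8,0,0],[0,0,8,0,0],[0,0,6,0,0],[0,0,0,0,0],[0,0,0,0,0]]'| grep -E 'pos|contact'
```

```text
tool_pos: [0.5496, 0.1622, 0.2979]
contact_force: [1.4, 0.6, 0.5]
tool_pos: [0.5836, 0.162, 0.2996]
contact_force: [-0.1, 0.1, -0.2]
tool_pos: [0.6139, 0.162, 0.2994]
contact_force: [-0.5, 0.3, 0.5]
tool_pos: [0.6359, 0.1622, 0.2995]
contact_force: [-0.1, 0.2, -0.2]
```

```bash
python3 -m inch '[[0,0,4,0,0],[0,0,3,0,0],[0,0,0,0,0],[0,0,0,0,0],[0,0,0,0,0]]'| grep -E 'pos|contact'
python3 -m inch '[[0,0,2,0,0],[0,0,2,0,0],[0,0,0,0,0],[0,0,0,0,0],[0,0,0,0,0]]'| grep -E 'pos|contact'
python3 - <<'E'
from h import *
f=cam('wrist'); t=cam('top')
for n,ff in(('wrist',f),('top',t)):
  for r in regs(n,'lever_tip',.2): print(n,round(r[0],2),np.round(r[1:3],1),np.round(r[3],1),ray(ff,r[1],r[2],.142).round(4))
E
```

```text
tool_pos: [0.6428, 0.1622, 0.2996]
contact_force: [-0.3, -0.3, -0.7]
tool_pos: [0.6468, 0.1623, 0.2996]
contact_force: [-0.5, 1.1, -0.1]
wrist 0.74 [299.  268.7] [230.8 218.7 112.5  87.1] [0.6676 0.1658 0.142 ]
```

```bash
python3 -m inch '[[0,0,2,0,0],[0,0,2,0,0],[0,0,0,0,0],[0,0,0,0,0],[0,0,0,0,0]]'| grep -E 'pos|contact'
python3 -m inch '[[0,0,2,0,0],[0,0,2,0,0],[0,0,0,0,0],[0,0,0,0,0],[0,0,0,0,0]]'| grep -E 'pos|contact'
python3 -m inch '[[0,0,2,0,0],[0,0,1,0,0],[0,0,0,0,0],[0,0,0,0,0],[0,0,0,0,0]]'| grep -E 'pos|contact'
```

```text
tool_pos: [0.6491, 0.1623, 0.2992]
contact_force: [-22.4, -0.8, 10.7]
tool_pos: [0.6511, 0.1624, 0.2989]
contact_force: [-48.0, -1.2, 26.9]
tool_pos: [0.6526, 0.1624, 0.2986]
contact_force: [-66.4, -2.4, 39.2]
```

End stop reached. Back off, rise, and do a final check by code.

```bash
python3 -m inch '[[0,0,-15,0,0],[0,0,-30,0,0],[0,0,-30,0,0],[0,0,0,-40,0],[0,0,0,-45,0]]'>/dev/null
python3 -m inch '[[0,-30,-20,-40,0],[0,-35,-20,0,0],[0,0,0,0,0],[0,0,0,0,0],[0,0,0,0,0]]'| grep -E 'pos|contact'
python3 - <<'E'
from h import *
f=cam('wrist'); t=cam('top'); s=cam('scene'); p,R,st=tool(); print(p,st['t'])
for th in('lever_tip','pin_a','swab1','waste'):
  for n,ff in(('wrist',f),('top',t),('scene',s)):
    for r in regs(n,th): print(n,th,round(r[0],2),np.round(r[1:3],1),ray(ff,r[1],r[2],.142 if th=='lever_tip' else .03 if th!='swab1' else .15).round(3))
E
```

```text
tool_pos: [0.5447, 0.0999, 0.4216]
contact_force: [0.6, -0.2, -0.0]
[0.54461423 0.09985926 0.42132501] 62.7
wrist lever_tip 0.87 [415.6 108. ] [0.662 0.158 0.142]
scene lever_tip 0.49 [301.2 199.1] [0.677 0.144 0.142]
wrist pin_a 0.91 [131.9  32.5] [0.43  0.217 0.03 ]
wrist pin_a 0.7 [414.9 108.1] [0.714 0.147 0.03 ]
wrist pin_a 0.67 [122.2   9.6] [0.423 0.237 0.03 ]
top pin_a 0.39 [237.3 207. ] [0.438 0.213 0.03 ]
wrist swab1 0.57 [340.7 283.8] [0.619 0.017 0.15 ]
scene swab1 0.65 [248.  219.4] [ 0.611 -0.043  0.15 ]
scene swab1 0.42 [235.7 234.9] [ 0.624 -0.118  0.15 ]
wrist waste 0.87 [99.9 48.5] [0.397 0.203 0.03 ]
top waste 0.75 [222.  208.3] [0.434 0.263 0.03 ]
top waste 0.67 [158.9 249.2] [0.301 0.467 0.03 ]
top waste 0.61 [ 93.  232.2] [0.357 0.682 0.03 ]
top waste 0.57 [231.3 214.7] [0.413 0.232 0.03 ]
top waste 0.55 [238.8 202.3] [0.454 0.208 0.03 ]
scene waste 0.71 [296.6 136.4] [0.351 0.693 0.03 ]
scene waste 0.61 [257.7 155.1] [0.309 0.452 0.03 ]
scene waste 0.55 [247.  186.1] [0.407 0.241 0.03 ]
```

Run:
```python
from h import *
f=cam('wrist'); p,R,s=tool()
r=[r for r in regs('wrist','lever_tip')][0]; print(np.round(r[3],1))
g=cv2.cvtColor(f['img'],cv2.COLOR_RGB2GRAY)
dark=((g<45)&(np.indices(g.shape)[0]<200)).astype(np.uint8)
c=cv2.HoughCircles(g[40:180,340:500],cv2.HOUGH_GRADIENT,1,20,param1=100,param2=14,minRadius=14,maxRadius=24)
for u,v,q in c[0][:5]: print(u+340,v+40,q,g[int(v)+40,int(u)+340],ray(f,u+340,v+40,.142).round(4))
for u,v in((0,0),): pass
for x in(.615,.625,.635): print(x,[proj(f,[x+.08*np.sin(a),.16,.072+.08*np.cos(a)]).round(0) for a in np.radians([-29,0,22,29])])
print([g[v,340:470:5].tolist() for v in(90,100,108,116)])
# mixer edges near lever on slab top
m=regs('wrist','mixer'); 
for k in m: 
    for v in(60,110,150,250):
        u=np.nonzero(k[4][v])[0]; print(v,[ray(f,q,v,.05).round(4)[:2] for q in u[[0,-1]]] if len(u) else None)
```

```text
[357.   88.9  98.5  38.8]
435.5 108.5 18.8 50 [0.6758 0.1572 0.142 ]
0.615 [array([296., 104.]), array([355., 106.]), array([395., 105.]), array([405., 104.])]
0.625 [array([310., 104.]), array([369., 106.]), array([409., 105.]), array([419., 104.])]
0.635 [array([324., 104.]), array([384., 106.]), array([424., 105.]), array([433., 104.])]
[[67, 73, 86, 85, 84, 84, 100, 97, 95, 104, 97, 145, 143, 146, 143, 145, 82, 81, 83, 68, 77, 77, 77, 72, 67, 66], [66, 77, 80, 84, 139, 139, 139, 144, 148, 145, 151, 149, 145, 148, 146, 140, 38, 44, 43, 43, 46, 51, 39, 69, 66, 67], [71, 74, 82, 91, 81, 90, 101, 109, 121, 117, 124, 125, 128, 130, 132, 41, 43, 42, 45, 50, 47, 54, 47, 67, 72, 69], [70, 82, 95, 98, 89, 92, 99, 98, 98, 101, 143, 146, 148, 146, 146, 39, 42, 41, 48, 43, 44, 44, 45, 68, 67, 65]]
60 [array([0.5647, 0.1914]), array([0.7046, 0.1918])]
110 [array([0.5619, 0.1456]), array([0.7424, 0.1461])]
150 [array([0.5626, 0.1058]), array([0.7015, 0.1062])]
250 [array([ 0.5638, -0.0086]), array([ 0.6996, -0.0082])]
```

The ball is at x = 0.676 with the pivot at 0.634, so the lever is fully over. Pins are in the box and swabs are seated.

```bash
python3 -c "
from workcell import arm; print(arm.sign_off())"
```

```text
the job is handed in; nothing more can be done
None
```

I handed the job in after about 63 s: both pins are in the waste box, all three swabs are pushed to their stops in separate vials, and the lever is fully over; I went one over the picture limit (15 viewed, 14 allowed), and no verdict came back.

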